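Spread a snap ring onto the turret spindle and hold it at the groove

ROBOT

A 6-joint arm with a two-finger parallel gripper is mounted at the origin on a cart in front of the work surface, level with it; the furniture and walls round the work are solid. World frame = base frame: x ahead of the robot, y to its left, z up, the work surface at z = 0. Lengths are in m, angles in rad, forces in N, time in s.
With the tool pointing down it reaches from about 0.225 to 0.875 m from the base axis. Payload 3.4 kg.
Tool frame: the origin (TCP) lies between the finger pads; the fingertips stand 17 mm ahead of it and the grasp point (between the pads) lies 2 mm behind it; x points along the fingers, y is the direction in which the jaws open and shut, and the axes are right-handed (so a half turn about x gives the same grasp; the last joint's range is limited). The gripper opens to 85 mm and grips with 20 to 120 N. Pads are 22 mm wide; open, the fingers measure 114 mm over their backs; the gripper's body (76 mm by 85 mm) begins 54 mm behind the grasp point. The pads swing forward as they close: fully open they stand 13 mm farther back than shut.
Start: joints at [-1.237, 0.276, 1.505, -0, 1.361, -0.121], TCP at [0.253, -0.517, 0.224] pointing down, gripper open.
Joint ranges: [-2.89, 2.89], [-0.75, 2.08], [0.22, 2.7], [-1.18, 4.32], [0.11, 2.71], [-2.7, 2.7]. Speed limits (rad/s): [2.57, 2.57, 3.14, 3.14, 3.14, 3.14].

INTERFACE

Orientations are given as a unit quaternion [w, x, y, z].
In Python, from station import r gives the robot as it stands. The module is installed in compiled form; this text tells all that it offers.
- The arm moves only by the tool move_arm, never from a script. Its argument "targets" is a list of rows, each a list of 7 numbers: the turn, a rotation vector about the world's x, y, z in degrees, then the shift along the world's x, y, z in m, then the finger opening in m, from 0 to 0.0854. A call has 1 to 10 rows; each row is the pose to reach, as a shift and turn from the pose commanded when the call began; what a row does not reach only later rows make up. A row lasts 1/10 s, in which the tool goes at most 50 mm and 8.59 degrees, less where a joint would pass 70% of its speed; a pose out of reach is approached as far as the arm can. A call with a gripper value outside its range is refused whole. The fingers move at their own pace and stop on an object; the grip force is fixed at half the most. Time passes only in rows, so rows that repeat a pose let the fingers close. It gives the time, the measured TCP pose, the force and the opening at its end, in the units of the state.
- r.get_obs(): the state, without advancing time (a new reading comes with each control period).
- r.grab_frame(name): name is "side" or "top" or "wrist"; returns (picture, depth): 480x640x3 uint8, blue, green, red; 480x640 float32, m along the optical axis (not along the pixel's ray), 0 where there is no reading.
- r.get_calibration(name): a dict with "fx", "fy", "cx", "cy" (pixels), "k1" (the pictures are not rectified: a ray, as slopes to the right and down, at radius r is drawn at 1 + k1 r^2 times it, then the intrinsics apply), "R" (3x3) and "t" (3): a world point X has camera coordinates R X + t; the wrist camera has in their place "mount" (4x4, takes a point from camera to tool coordinates, whose origin is the TCP and whose axes are the tool frame's). Camera axes: x right, y down, z forward; pixel columns grow to the right and rows downward; lengths in m; the calibration is good to about 2 mm. A picture is of the moment at which its call begins: read the wrist's pose just before it. get_calibration takes no time and is no camera call.
- r.sign_off(): hands the job in, once; it reports no verdict.
The state is a dict: "time": time; "qpos": joint angles; "joint_velocities": joint speeds; "tau": joint torques, N m; "ee_pos": TCP position; "ee_rot": TCP orientation; "contact_force": force on the tool from outside, world axes, zero at the start; "wrist_torque": the same for the moment, N m; "width": finger opening in m.
Only numpy, scipy, OpenCV 4.12 (cv2) and the standard library are available. Lean on these libraries where they do the work, as an engineer would, in place of code of your own. Each camera call takes 0.05 s, during which the arm holds its last target.

TASK

Take the snap-ring pliers out of the tool block, put their closed tips down into the gap of the snap ring that waits on the white spool, and squeeze the handles fully so that the ring is spread and carried by the tips. Bring it over the autosampler turret's spindle and slide it down until it surrounds the groove, level and not resting on anything. Finish holding it there, still fully spread on the pliers and not let go, so that the fit can be checked before it snaps in; keep the fingers off the ring and leave the other things where they are.

Things in the scene. Friction and masses are not known exactly. Their poses are not given: they have to be found in the camera images.
- pliers_grip (a point): Snap-ring pliers (0.15 kg, 164 mm) upright in a tool block. Point midway between the two grey grips, where they are pinched, 142 mm above the foot of the tips; the handles end 22 mm above it. Axes: z up along the pliers, y the squeeze and spread direction (both sides alike), x across. Handles released: 62 mm over the outside along y, 14 mm along x.
- pliers_tip (a point): Working height of the closed tips, on the pliers' axis 134.5 mm below pliers_grip, 7.5 mm above the foot; axes as there. Closed, the two tips together are 9 mm wide (y) below this height, 12 mm at the shoulder above it, 8 mm along x. Each has on its outer side a V-groove, 8 mm high at its mouth, that centres and holds a lug of the ring. A full squeeze moves each tip 17 mm outward and 2.4 mm up.
- pliers_left (a joint): Half-angle of the pliers, rad: 0 = handles released, tips closed; 0.221 = stop, tips fully spread, handles about 36 mm over the outside. A return spring resists with 6 N at the grips before anything moves (a light pinch to 60 mm carries the pliers, tips closed) and 8 N at the stop; about 17 N with the ring. A stronger grip just presses on the stop: 20 to 40 N is good.
- tool_block: Fixed grey plastic block 60 x 64 x 50 mm, origin under its centre, z up, axes parallel to the pliers' at the start. The pliers stand in its central pocket, tips on the pocket's floor 5 mm above the bench, pocket 45 mm deep with 1 mm play, so they come out straight up. A short hex key stands in one corner, 79 mm high.
- ring_gap (a point): Steel snap ring, C-shaped, 30 g, 4 mm thick, bore 33 mm relaxed, lying flat. Point in the gap between its two out-turned lugs, at half thickness, where the closed tips belong, pliers' y along this y, pliers_tip at this height. Axes: z up, -x outward through the gap, y across it. The gap is 17 mm wide here, 25 mm at the lugs' inner ends (14 mm to +x), 14 mm at their outer ends (5 mm to -x).
- ring_bore (a point): Point of the ring 21.3 mm from ring_gap along +x, at half thickness, axes as there. When the fully spread ring is centred on the spindle, the spindle's axis passes here; the bore then clears the spindle by about 2 mm all round. Relaxed, the ring is 3 mm too small for the spindle. The ring's own spring presses the lugs into the tips' grooves, which carry it nearly level.
- ring_left (a joint): Opening angle of one half of the snap ring, rad: 0 = relaxed, about 0.26 with the pliers squeezed to their stop and the ring on the tips. The other half moves alike. The ring springs shut by itself. As it spreads, its bow is drawn about 4 mm towards the pliers.
- ring_spool: Fixed white turned stand for the ring, origin under its centre: foot 64 mm wide, 6 to 9 mm high; shoulder 40 mm wide at 30 mm height, on which the ring lies with its lugs overhanging; above it a pilot 16 mm wide up to 38 mm height inside the ring. Under the lugs there is free space down to the foot.
- groove (a point): Middle of the ring groove on the vertical steel spindle, 36 mm thick, of the autosampler turret drive; z up, 74 mm above the bench. The groove is 9 mm high and 30 mm across. The spindle ends 14.5 mm above this point, its last 4.5 mm chamfered. A 42 mm wide collar lies 9 mm below this point. The ring may stand at any yaw round the spindle.
- turret_drive: Fixed turret drive, origin under its centre: white housing 122 x 122 mm, above it a round aluminium vial plate 116 mm wide with its top 56 mm above the bench; small vials stand in some of its places, 47 mm from the axis, 79 mm above the bench. The spindle stands in the middle.
- ferrule_tin: Bystander: flat tin, 55 mm wide, 18 mm high; origin under its centre.
- septa_jar: Bystander: small jar, 39 mm wide, 47 mm high; origin under its centre.
- timer: Bystander: white lab timer, 62 x 70 x 19 mm; origin under its centre.
- wrench_b: Bystander: open-end wrench lying flat, 141 mm long; origin under its centre.
- tube_union_2: Bystander: brass tube union, 36 mm long, lying between tool block and spool.
- label_tape: Bystander: roll of paper tape, 78 mm wide, 19 mm high.
Not all that is in view belongs to the job. Of the things that look like the part that bears pliers_grip, the larger one is meant.

How it is judged:
On the way, in this order (a step that is already met when the one before it is completed fails the run):
1. the pliers are lifted out of the tool block, the ring still relaxed (height (world z) of pliers_tip above 0.06 m and contact force between the fingers and pliers above 1 N and value of joint ring_left below 0.05 rad), for 0.1 s.
2. the closed tips are in the gap of the relaxed ring (x of pliers_tip in the frame of ring_gap between -0.006 and 0.01 m and y of pliers_tip in the frame of ring_gap between -0.006 and 0.006 m and z of pliers_tip in the frame of ring_gap between -0.005 and 0.005 m and value of joint pliers_left below 0.1 rad and value of joint ring_left below 0.08 rad), for 0.1 s.
3. the spread ring is carried by the pliers, clear of the spool (value of joint ring_left above 0.2 rad and height (world z) of ring_bore above 0.045 m and contact force between pliers and snap_ring above 1.5 N and contact force between snap_ring and ring_spool below 0.1 N), for 0.2 s.
At the end, for the whole second after the job is handed in: The ring is at the groove (mid-height within 2.8 mm, bore point within 4 mm of the spindle axis, tilt under 8 degrees), spread over 0.22 rad on the pliers that the fingers squeeze, still, with under 2.5 N between ring and turret drive and under 1 N between pliers and turret drive (z of ring_bore in the frame of groove between -0.0028 and 0.0028 m and horizontal distance between ring_bore and groove below 0.004 m and angle between ring_bore's own z axis and vertical below 0.14 rad and value of joint ring_left above 0.22 rad and contact force between pliers and snap_ring above 1.5 N and contact force between snap_ring and turret_drive below 2.5 N and contact force between pliers and turret_drive below 1 N and contact force between the fingers and pliers above 5 N and linear speed of snap_ring below 0.02 m/s); the arm keeps its last pose, push and grip.
It fails at once if the fingers touch the ring (contact force between the fingers and snap_ring above 0.5 N).
It fails at once if another loose thing on the bench is moved by more than 20 mm (distance of any of ferrule_tin, septa_jar, timer, wrench_b, tube_union_2, label_tape from where it was at the start of the episode above 0.02 m).
It also fails if it takes over 58 s, if anything falls off the work surface, if the arm or the gripper's body presses on something with over 40 N, if the wrist force passes 120 N, or if a joint passes its speed limit or range.

## Working session

There is one attempt and no reset: what is moved stays moved. The work goes in short steps, Python scripts to look and compute and a tool call to move; the robot and the scene stay as the last step left them, time stands still between calls to the robot, and variables do not carry over. Pictures are saved under pics/ and viewed, and the job is handed in when it is done.

Besides the shell and the picture viewer there is one more tool, called as a command line: name --pt "numbers of a row" for each row, then --argument value for the rest. move_arm: Moves the arm, as the interface text tells. Its arguments: {"type":"object","properties":{"targets":{"type":"array"}},"required":["targets"]}

```bash
mkdir -p pics; cat > h.py <<'E'
import numpy as np, cv2
from station import r
from scipy.spatial.transform import Rotation as Ro
def save(n,f,crop=None,s=1):
    im=f
    if crop: im=im[crop[1]:crop[3],crop[0]:crop[2]]
    if s!=1: im=cv2.resize(im,None,fx=s,fy=s,interpolation=cv2.INTER_CUBIC)
    cv2.imwrite('pics/'+n,im)
def q2R(q): return Ro.from_quat([q[1],q[2],q[3],q[0]]).as_matrix()
def cam(name,obs=None):
    c=r.get_calibration(name)
    if 'R' in c: return c,np.array(c['R']),np.array(c['t'])
    M=np.array(c['mount']); T=np.eye(4);T[:3,:3]=q2R(obs['ee_rot']);T[:3,3]=obs['ee_pos']
    W=np.linalg.inv(T@M); return c,W[:3,:3],W[:3,3]
def rays(c,uv):
    uv=np.asarray(uv,float).reshape(-1,2)
    d=np.c_[(uv[:,0]-c['cx'])/c['fx'],(uv[:,1]-c['cy'])/c['fy']]
    x=d.copy()
    for _ in range(30): x=d/(1+c['k1']*(x**2).sum(1,keepdims=True))
    return x
def onplane(C,uv,z):
    c,R,t=C; x=rays(c,uv); D=np.c_[x,np.ones(len(x))]@R; o=-R.T@t
    return o+D*((z-o[2])/D[:,2])[:,None]
def bydepth(C,uv,dep):
    c,R,t=C; x=rays(c,uv); P=np.c_[x,np.ones(len(x))]*np.asarray(dep).reshape(-1,1)
    return (P-t)@R
def proj(C,X):
    c,R,t=C; X=np.atleast_2d(X); p=X@R.T+t; s=p[:,:2]/p[:,2:]; s=s*(1+c['k1']*(s**2).sum(1,keepdims=True))
    return s*[c['fx'],c['fy']]+[c['cx'],c['cy']]
def cloud(C,dep):
    v,u=np.mgrid[0:480,0:640]; uv=np.c_[u.ravel(),v.ravel()]
    P=bydepth(C,uv,dep.ravel()); P[dep.ravel()<=0]=np.nan
    return P.reshape(480,640,3)
E
python3 - <<'E'
from h import *
o=r.get_obs(); print(o)
for n in ['side','top','wrist']:
    f,d=r.grab_frame(n); np.savez(f'{n}0.npz',f=f,d=d); save(n+'0.png',f); C=cam(n,o); print(n,C, (d>0).mean())
E
```

```text
{'time': 0.0, 'qpos': array([-1.23698669e+00,  2.76580387e-01,  1.50614120e+00, -1.77190579e-06,
        1.36069830e+00, -1.20989362e-01]), 'joint_velocities': array([ 1.38846175e-03,  4.34277235e-04,  1.36653243e-04, -6.95855389e-04,
        6.36417633e-04,  3.10564066e-05]), 'tau': array([-1.38625066e-03, -4.16786528e+01, -2.45808059e+01, -2.79552760e-04,
        1.11167549e-02, -6.10050421e-06]), 'ee_pos': array([ 0.2524064 , -0.51602982,  0.22284484]), 'ee_rot': array([-0.15877126, -0.68883345, -0.16005587,  0.6889719 ]), 'contact_force': array([ 0.19643707, -0.62124687, -0.64407283]), 'wrist_torque': array([-0.02285467,  0.00251259,  0.06530813]), 'width': 0.08521035181834691}
side ({'fx': 536.413299029554, 'fy': 536.413299029554, 'cx': 331.35236980541714, 'cy': 224.9740377403044, 'k1': 0.02073508051397479, 'R': array([[ 0.99669997, -0.07799959, -0.02247748],
       [-0.05126621, -0.39017088, -0.91931412],
       [ 0.06293607,  0.91743269, -0.39288205]]), 't': array([-0.55020873,  0.05317527,  1.24556197])}, array([[ 0.99669997, -0.07799959, -0.02247748],
       [-0.05126621, -0
[... 694 characters left out ...]
t ({'fx': 331.16941743687636, 'fy': 331.16941743687636, 'cx': 321.4140566566159, 'cy': 233.29070582917728, 'k1': -0.013991196328851074, 'mount': array([[ 2.33547377e-04, -2.60439466e-01,  9.65490150e-01,
        -1.50696931e-01],
       [ 9.99999971e-01,  1.15883167e-04, -2.10635831e-04,
        -3.73580257e-04],
       [-5.70261727e-05,  9.65490171e-01,  2.60439486e-01,
        -6.65617096e-02],
       [ 0.00000000e+00,  0.00000000e+00,  0.00000000e+00,
         1.00000000e+00]])}, array([[ 0.43933262, -0.89832213, -0.00204762],
       [-0.86714011, -0.42467593,  0.26022756],
       [-0.23463775, -0.11255088, -0.96554514]]), array([-0.5735901 , -0.03324681,  0.37914283])) 0.9870442708333333
```

View pics/top0.png

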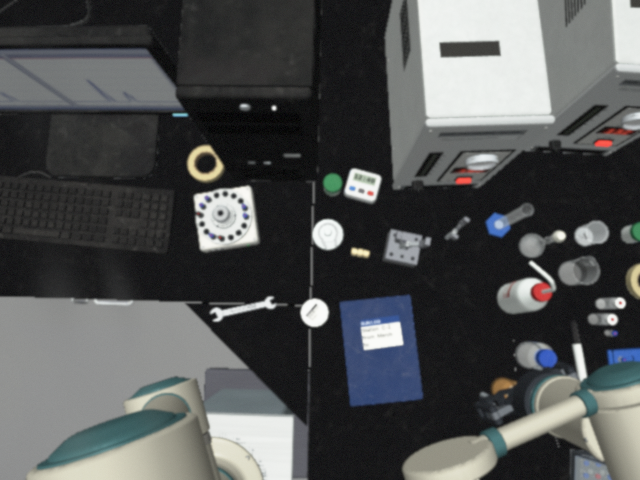

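View pics/side0.png

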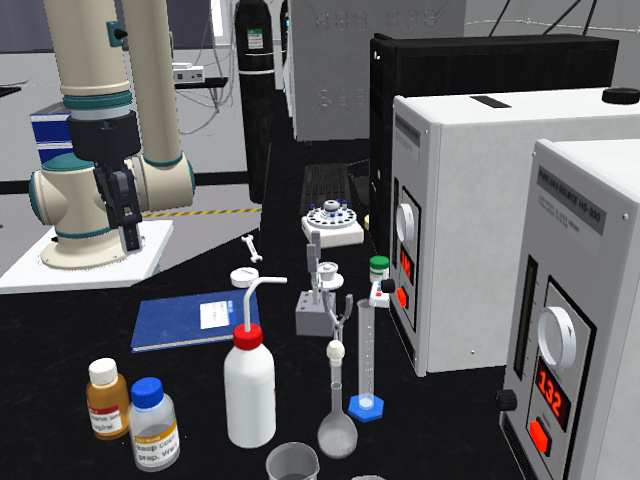

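View pics/wrist0.png

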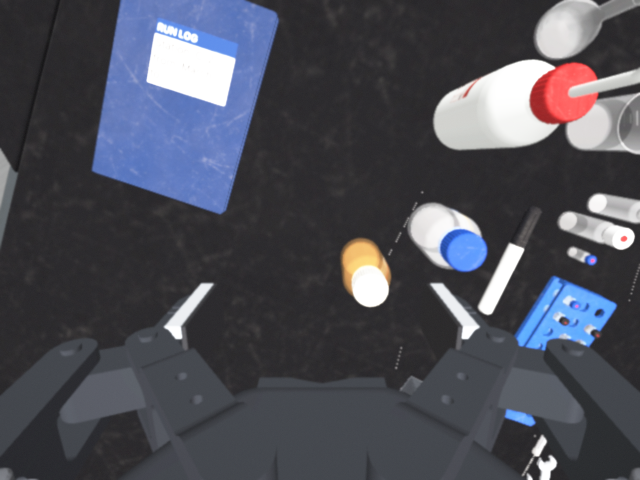

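```bash
python3 - <<'E'
from h import *
f=np.load('top0.npz')['f']; save('topc.png',f,(290,150,490,300),4)
save('topd.png',f,(170,140,370,290),4)
f=np.load('side0.npz')['f']; save('sidec.png',f,(220,180,420,340),4)
d=np.load('top0.npz')['d'];C=cam('top');P=cloud(C,d)
for uv in [(405,245),(457,228),(403,240),(425,242),(328,235),(224,214),(314,313)]: print(uv,P[uv[1],uv[0]].round(3))
E
```

```text
(405, 245) [ 0.494 -0.371  0.099]
(457, 228) [ 0.531 -0.476  0.084]
(403, 240) [ 0.5   -0.365  0.119]
(425, 242) [ 0.49  -0.397  0.169]
(328, 235) [ 0.52  -0.222  0.033]
(224, 214) [ 0.55  -0.015  0.09 ]
(314, 313) [ 0.36  -0.197  0.017]
```

View pics/topc.png

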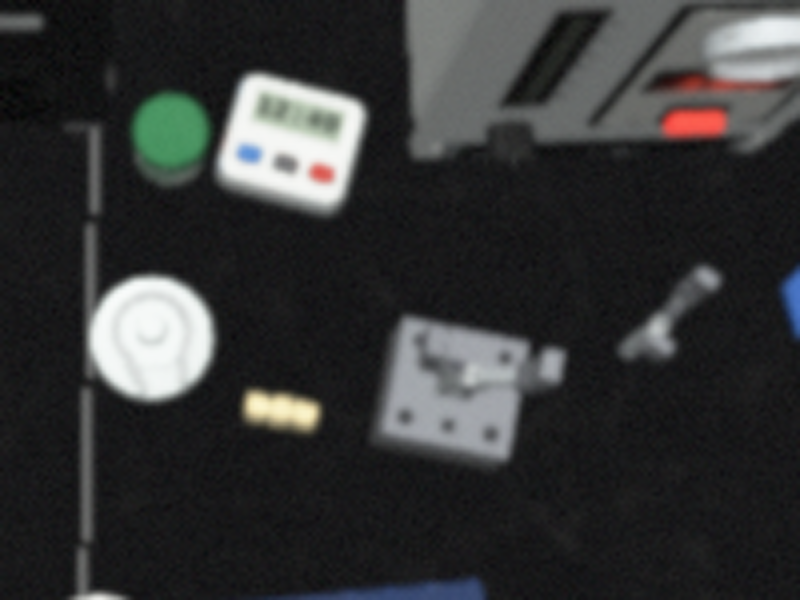

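View pics/topd.png

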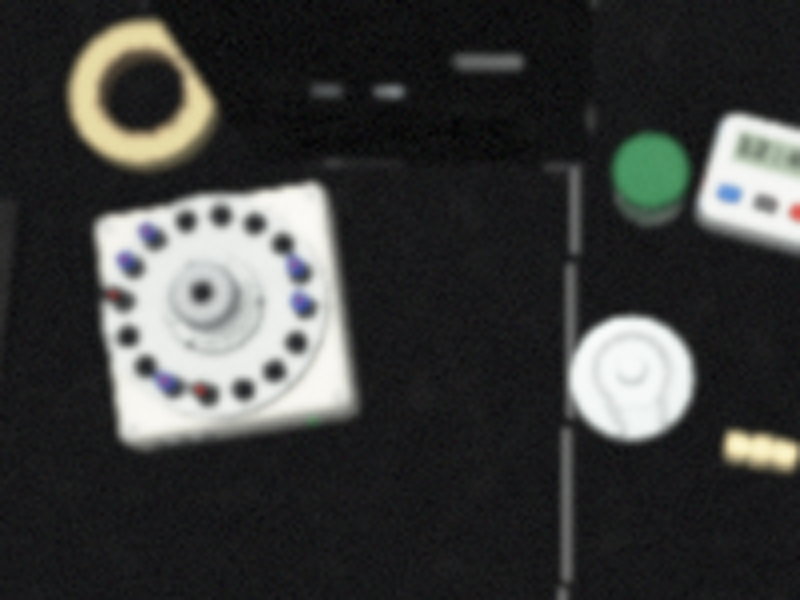

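View pics/sidec.png

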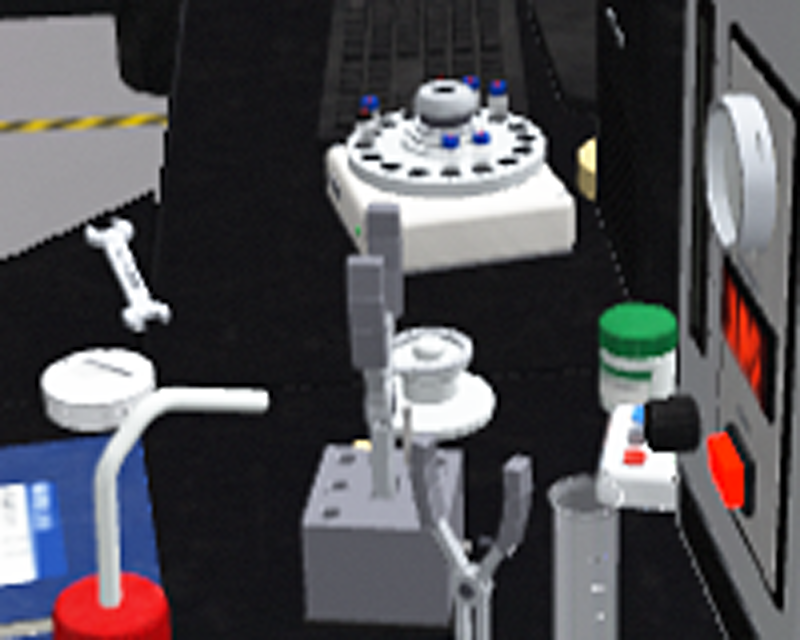

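```bash
python3 - <<'E'
from h import *
o=r.get_obs(); print(q2R(o['ee_rot']).round(3))
z=np.load('top0.npz');C=cam('top');P=cloud(C,z['d']);f=z['f']
def rect(box,zl,zh):
    m=(P[...,0]>box[0])&(P[...,0]<box[1])&(P[...,1]>box[2])&(P[...,1]<box[3])&(P[...,2]>zl)&(P[...,2]<zh)
    q=P[m]; print(len(q),q[:,2].mean(), cv2.minAreaRect(q[:,:2].astype(np.float32)*1000)); return q
rect((.44,.56,-.44,-.32),.044,.056)
q=rect((.4,.6,-.45,-.3),.14,.18)
print(q.round(3)[::6])
rect((.45,.56,-.27,-.18),.026,.045)
rect((.47,.63,-.1,.1),.052,.062)
q=rect((.5,.6,-.05,.05),.084,.094)
for zl,zh in [(.06,.11),(.11,.14)]:
    q=rect((.44,.56,-.44,-.32),zl,zh)
# corners of block top by pixels from topc
uv=np.array([(405,318),(530,343),(510,460),(378,440)])/4+[290,150]
print(onplane(C,uv,.05).round(4))
E
```

```text
[[-0.     0.439 -0.898]
 [ 0.001 -0.898 -0.439]
 [-1.    -0.001 -0.   ]]
690 0.04845516451060131 ((497.75848388671875, -375.531005859375), (64.68196868896484, 60.684329986572266), 79.07826232910156)
125 0.16161430188234965 ((497.59747314453125, -375.2002868652344), (62.84925079345703, 14.01974105834961), 79.46204376220703)
[[ 0.51  -0.347  0.164]
 [ 0.508 -0.35   0.167]
 [ 0.506 -0.35   0.168]
 [ 0.504 -0.348  0.17 ]
 [ 0.502 -0.346  0.169]
 [ 0.501 -0.345  0.165]
 [ 0.5   -0.345  0.156]
 [ 0.5   -0.399  0.166]
 [ 0.497 -0.348  0.167]
 [ 0.498 -0.402  0.168]
 [ 0.496 -0.348  0.158]
 [ 0.496 -0.399  0.165]
 [ 0.496 -0.348  0.147]
 [ 0.494 -0.401  0.167]
 [ 0.494 -0.398  0.151]
 [ 0.492 -0.406  0.166]
 [ 0.49  -0.402  0.167]
 [ 0.489 -0.4    0.168]
 [ 0.487 -0.398  0.164]
 [ 0.488 -0.398  0.143]
 [ 0.486 -0.398  0.142]]
347 0.031238839874860744 ((523.1834716796875, -221.7404327392578), (51.85478973388672, 42.241355895996094), 12.439395904541016)
1759 0.05546936868615071 ((552.68798828125, -7.642913818359375), (114.07421112060547, 112.49945831298828), 1.3732963800430298)
214 0.08693477554206609 ((552.571044921875, -6.140384674072266), (32.973289489746094, 32.31424331665039), 89.52928161621094)
72 0.09682487038640136 ((497.0257263183594, -374.74639892578125), (24.40960693359375, 10.840322494506836), 83.01969146728516)
85 0.124012871742786 ((497.08477783203125, -375.9298095703125), (54.519954681396484, 13.031454086303711), 79.04044342041016)
[[ 0.5316 -0.3509  0.05  ]
 [ 0.52   -0.4144  0.05  ]
 [ 0.4601 -0.4037  0.05  ]
 [ 0.4689 -0.3373  0.05  ]]
```

move_arm --pt "8 0 0 0 0 0.05 0.0854" --pt "0 0 16 0 0 0.09 0.0854" --pt "0 0 24 0.03 0.02 0.09 0.0854" --pt "0 0 32 0.06 0.04 0.09 0.0854" --pt "0 0 40 0.09 0.06 0.09 0.0854" --pt "0 0 48 0.12 0.08 0.09 0.0854" --pt "0 0 56 0.16 0.1 0.09 0.0854" --pt "0 0 64 0.2 0.12 0.09 0.0854" --pt "0 0 72 0.22 0.13 0.09 0.0854" --pt "0 0 80 0.245 0.141 0.09 0.0854"

```text
time: 1.15
ee_pos: [0.4985, -0.3745, 0.3133]
ee_rot: [0.553, 0.441, 0.553, -0.441]
contact_force: [0.4, -0.3, -0.4]
width: 0.0855
```

```bash
cat >> h.py <<'E'
def st(o=None):
    o=o or r.get_obs(); R=q2R(o['ee_rot'])
    print('t',round(o['time'],2),'p',o['ee_pos'].round(4),'yawz',np.degrees(np.arctan2(R[1,2],R[0,2])).round(2),'xax',R[:,0].round(4),'w',round(o['width'],4),'F',o['contact_force'].round(1),'q',o['qpos'].round(2))
E
python3 -c "
from h import *
st()"
```

```text
t 1.15 p [ 0.4985 -0.3745  0.3133] yawz -77.11 xax [-9.e-04  4.e-04 -1.e+00] w 0.0855 F [ 0.4 -0.3 -0.4] q [-0.76  0.32  1.23 -0.    1.6  -0.98]
```

move_arm --pt "0 0 8.5 0 0 0 0.0854" --pt "0 0 17 0 0 0 0.0854" --pt "0 0 25.5 0 0 0 0.0854" --pt "0 0 34 0 0 0 0.0854" --pt "0 0 42.5 0 0 0 0.0854" --pt "0 0 51 0 0 0 0.0854" --pt "0 0 59 0 0 0 0.0854" --pt "0 0 63.1 0 0 0 0.0854" --pt "0 0 63.1 0 0 0 0.0854"

```text
time: 2.05
ee_pos: [0.4975, -0.3755, 0.3133]
ee_rot: [0.701, 0.089, 0.702, -0.089]
contact_force: [-0.7, -0.2, -0.5]
width: 0.085
```

```bash
python3 - <<'E'
from h import *
o=r.get_obs();st(o)
f,d=r.grab_frame('wrist'); save('w1.png',f); C=cam('wrist',o); P=cloud(C,d); np.savez('w1.npz',f=f,d=d,o=o)
def rect(box,zl,zh):
    m=(P[...,0]>box[0])&(P[...,0]<box[1])&(P[...,1]>box[2])&(P[...,1]<box[3])&(P[...,2]>zl)&(P[...,2]<zh)
    q=P[m]; print(len(q),q[:,2].mean(), cv2.minAreaRect(q[:,:2].astype(np.float32)*1000)); return q
rect((.44,.56,-.44,-.32),.044,.056)
rect((.44,.56,-.44,-.32),.155,.175)
E
```

```text
t 2.05 p [ 0.4975 -0.3755  0.3133] yawz -14.42 xax [-6.e-04  7.e-04 -1.e+00] w 0.085 F [-0.7 -0.2 -0.5] q [-0.76  0.32  1.23  0.    1.6  -2.08]
1688 0.05048413304671591 ((498.98699951171875, -376.133544921875), (64.14405822753906, 60.45030212402344), 79.12482452392578)
340 0.16834966899161016 ((499.78546142578125, -375.30865478515625), (62.1917724609375, 14.275274276733398), 79.0675048828125)
```

View pics/w1.png

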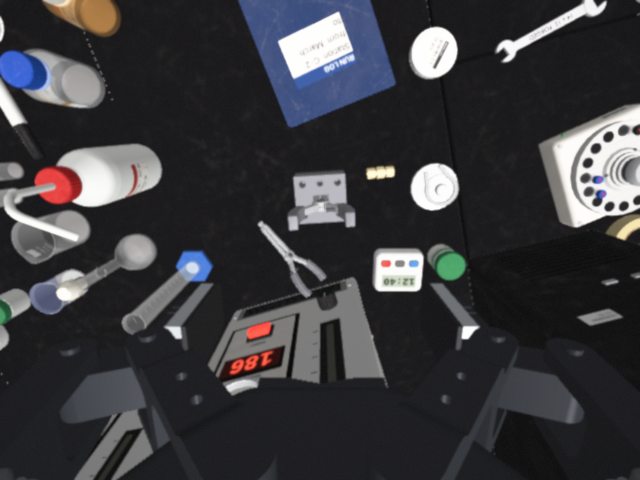

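```bash
python3 - <<'E'
from h import *
o=r.get_obs();st(o)
z=np.load('top0.npz');C=cam('top');P=cloud(C,z['d'])
m=(P[...,2]>.1)&(P[...,1]>-.5)&(P[...,1]<-.2)&(P[...,0]>.53)&(P[...,0]<.9)
q=P[m]; print(q[np.argsort(q[:,0])[:200:20]].round(3))
m=(P[...,2]>.1)&(P[...,1]>-.3)&(P[...,1]<.2)&(P[...,0]>.5)&(P[...,0]<.9)
q=P[m]; print(q[np.argsort(q[:,0])[:400:40]].round(3))
E
```

```text
t 2.1 p [ 0.4975 -0.3755  0.3133] yawz -14.49 xax [-6.e-04  6.e-04 -1.e+00] w 0.0854 F [-0.6 -0.6  0.3] q [-0.76  0.32  1.23  0.    1.6  -2.08]
[[ 0.538 -0.486  0.106]
 [ 0.543 -0.48   0.122]
 [ 0.614 -0.46   0.22 ]
 [ 0.615 -0.483  0.206]
 [ 0.615 -0.493  0.259]
 [ 0.616 -0.477  0.203]
 [ 0.616 -0.485  0.239]
 [ 0.616 -0.477  0.232]
 [ 0.616 -0.474  0.231]
 [ 0.617 -0.478  0.237]]
[[ 0.634 -0.142  0.42 ]
 [ 0.636 -0.107  0.425]
 [ 0.636 -0.169  0.346]
 [ 0.637 -0.089  0.383]
 [ 0.637 -0.122  0.321]
 [ 0.637 -0.1    0.426]
 [ 0.637 -0.085  0.374]
 [ 0.637 -0.099  0.371]
 [ 0.637 -0.09   0.362]
 [ 0.637 -0.073  0.319]]
```

move_arm --pt "0 0 3.6 0.001 0 -0.04 0.0854" --pt "0 0 3.6 0.001 0 -0.08 0.0854" --pt "0 0 3.6 0.001 0 -0.11 0.0854" --pt "0 0 3.6 0.001 0 -0.11 0.0854"

```text
time: 2.5
ee_pos: [0.4961, -0.3733, 0.1988]
ee_rot: [0.701, 0.069, 0.707, -0.065]
contact_force: [-0.6, 0.7, -0.4]
width: 0.085
```

```bash
python3 - <<'E'
from h import *
o=r.get_obs();st(o)
f,d=r.grab_frame('wrist'); save('w2.png',f); C=cam('wrist',o); P=cloud(C,d); np.savez('w2.npz',f=f,d=d,o=o)
def rect(box,zl,zh):
    m=(P[...,0]>box[0])&(P[...,0]<box[1])&(P[...,1]>box[2])&(P[...,1]<box[3])&(P[...,2]>zl)&(P[...,2]<zh)
    q=P[m]; print(len(q),q[:,2].mean(), cv2.minAreaRect(q[:,:2].astype(np.float32)*1000)); return q
rect((.44,.56,-.44,-.32),.044,.056)
rect((.44,.56,-.44,-.32),.155,.175)
E
```

```text
t 2.5 p [ 0.4961 -0.3733  0.1988] yawz -10.89 xax [-0.0077  0.0073 -0.9999] w 0.085 F [-0.6  0.7 -0.4] q [-0.76  0.36  1.43  0.    1.35 -2.14]
3039 0.050449339152820585 ((498.45306396484375, -376.19512939453125), (63.96925354003906, 60.01020431518555), 79.01028442382812)
915 0.16753831502769184 ((502.0111389160156, -373.2989196777344), (63.04267883300781, 14.446420669555664), 79.26265716552734)
```

View pics/w2.png

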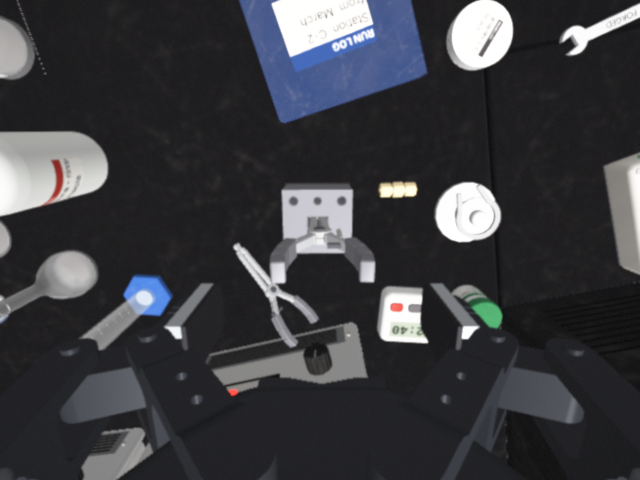

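```bash
python3 - <<'E'
from h import *
o=r.get_obs();st(o)
f,d=r.grab_frame('wrist'); C=cam('wrist',o); P=cloud(C,d)
o=r.get_obs();st(o)
def rect(box,zl,zh):
    m=(P[...,0]>box[0])&(P[...,0]<box[1])&(P[...,1]>box[2])&(P[...,1]<box[3])&(P[...,2]>zl)&(P[...,2]<zh)
    q=P[m]; print(len(q),q[:,2].mean(), cv2.minAreaRect(q[:,:2].astype(np.float32)*1000)); return q
rect((.44,.56,-.44,-.32),.044,.056)
rect((.44,.56,-.44,-.32),.155,.175)
E
```

```text
t 2.55 p [ 0.4976 -0.3746  0.2018] yawz -10.87 xax [-0.0036  0.0035 -1.    ] w 0.0855 F [-0.1 -0.5  0.5] q [-0.76  0.36  1.43  0.    1.35 -2.14]
t 2.6 p [ 0.4988 -0.3758  0.204 ] yawz -10.86 xax [-2.e-04  3.e-04 -1.e+00] w 0.0853 F [-0.3 -0.   0.9] q [-0.76  0.36  1.43  0.    1.35 -2.14]
3032 0.05042855819513162 ((498.58514404296875, -376.1348876953125), (64.09345245361328, 60.281673431396484), 79.10322570800781)
894 0.16737972595547945 ((502.6422119140625, -372.4499816894531), (63.18239212036133, 14.346240997314453), 79.26786041259766)
```

move_arm --pt "0 0 0 0 0 -0.02 0.0854" --pt "0 0 0 0 0 -0.04 0.0854" --pt "0 0 0 0 0 -0.055 0.0854" --pt "0 0 0 0 0 -0.059 0.0854" --pt "0 0 0 0 0 -0.059 0.08" --pt "0 0 0 0 0 -0.059 0.074" --pt "0 0 0 0 0 -0.059 0.068"

```text
time: 3.3
ee_pos: [0.4994, -0.3763, 0.1464]
ee_rot: [0.705, 0.066, 0.703, -0.067]
contact_force: [0.5, -0.1, 0.2]
width: 0.068
```

```bash
python3 - <<'E'
from h import *
o=r.get_obs();st(o)
f,d=r.grab_frame('wrist'); save('w3.png',f); 
f,d=r.grab_frame('side'); save('s3.png',f,(220,120,420,340),2.7); 
o=r.get_obs();st(o)
E
```

```text
t 3.3 p [ 0.4994 -0.3763  0.1464] yawz -10.81 xax [ 0.0021 -0.0019 -1.    ] w 0.068 F [ 0.5 -0.1  0.2] q [-0.76  0.4   1.52  0.    1.22 -2.14]
t 3.4 p [ 0.499  -0.376   0.1458] yawz -10.81 xax [ 0.0014 -0.0013 -1.    ] w 0.0676 F [ 0.8 -0.1  0.2] q [-0.76  0.4   1.52  0.    1.22 -2.14]
```

View pics/w3.png

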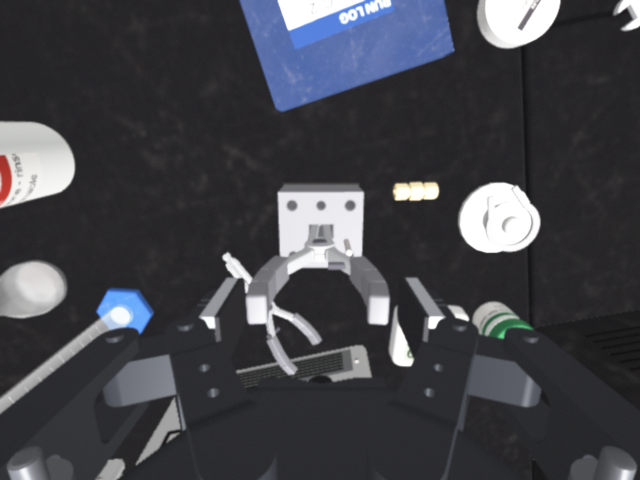

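View pics/s3.png

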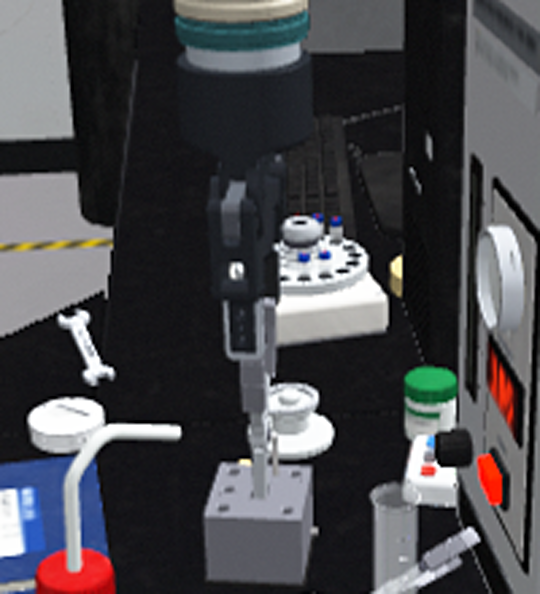

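move_arm --pt "0 0 0 0 0 0 0.064" --pt "0 0 0 0 0 0 0.062" --pt "0 0 0 0 0 0 0.06" --pt "0 0 0 0 0 0 0.06"

```text
time: 3.8
ee_pos: [0.4992, -0.3763, 0.1461]
ee_rot: [0.705, 0.066, 0.703, -0.067]
contact_force: [-1.1, -0.1, 5.0]
width: 0.0604
```

```bash
python3 - <<'E'
from h import *
o=r.get_obs();st(o)
f,d=r.grab_frame('top'); save('t4.png',f,(290,130,490,280),4); C=cam('top');P=cloud(C,d)
f,d=r.grab_frame('wrist'); save('w4.png',f,(200,150,440,390),2.4)
o=r.get_obs();st(o)
E
```

```text
t 3.8 p [ 0.4992 -0.3763  0.1461] yawz -10.81 xax [ 0.0019 -0.002  -1.    ] w 0.0604 F [-1.1 -0.1  5. ] q [-0.76  0.4   1.52 -0.    1.22 -2.14]
t 3.9 p [ 0.4992 -0.3763  0.1461] yawz -10.81 xax [ 0.0019 -0.002  -1.    ] w 0.0603 F [-0.8 -0.6  5.5] q [-0.76  0.4   1.52 -0.    1.22 -2.14]
```

View pics/t4.png

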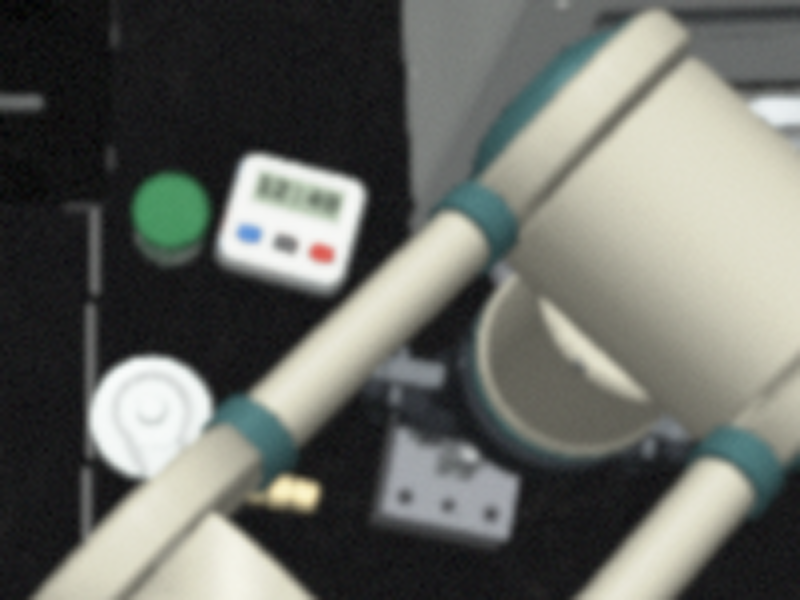

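View pics/w4.png

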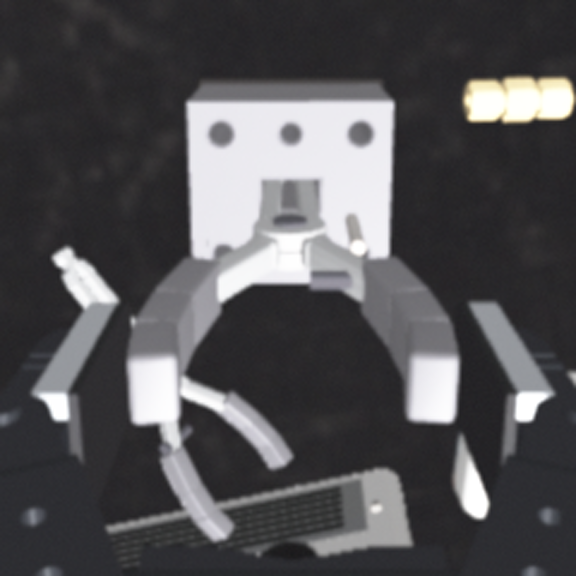

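move_arm --pt "0 0 0 0 0 0.01 0.06" --pt "0 0 0 0 0 0.02 0.06" --pt "0 0 0 0 0 0.035 0.06" --pt "0 0 0 0 0 0.05 0.06" --pt "0 0 0 0 0 0.065 0.06" --pt "0 0 0 0 0 0.085 0.06" --pt "0 0 0 0 0 0.1 0.06" --pt "0 0 0 0 0 0.1 0.06"

```text
time: 4.7
ee_pos: [0.4996, -0.3765, 0.2477]
ee_rot: [0.705, 0.065, 0.702, -0.068]
contact_force: [-0.2, 1.1, -1.4]
width: 0.0599
```

```bash
python3 - <<'E'
from h import *
o=r.get_obs();st(o)
f,d=r.grab_frame('wrist'); save('w5.png',f,(200,100,520,390),2.4); C=cam('wrist',o);P=cloud(C,d); np.savez('w5.npz',f=f,d=d)
save('w5d.png',cv2.convertScaleAbs(d,alpha=600),(200,100,520,390),2.4)
f,d=r.grab_frame('side'); save('s5.png',f,(220,100,420,320),2.7)
o=r.get_obs();st(o)
E
```

```text
t 4.7 p [ 0.4996 -0.3765  0.2477] yawz -10.81 xax [ 0.0038 -0.0035 -1.    ] w 0.0599 F [-0.2  1.1 -1.4] q [-0.76  0.34  1.35  0.    1.44 -2.14]
t 4.8 p [ 0.4985 -0.3755  0.2448] yawz -10.81 xax [ 1.e-04  1.e-04 -1.e+00] w 0.0604 F [ 0.1  0.5 -1.6] q [-0.76  0.34  1.36  0.    1.44 -2.14]
```

View pics/w5.png

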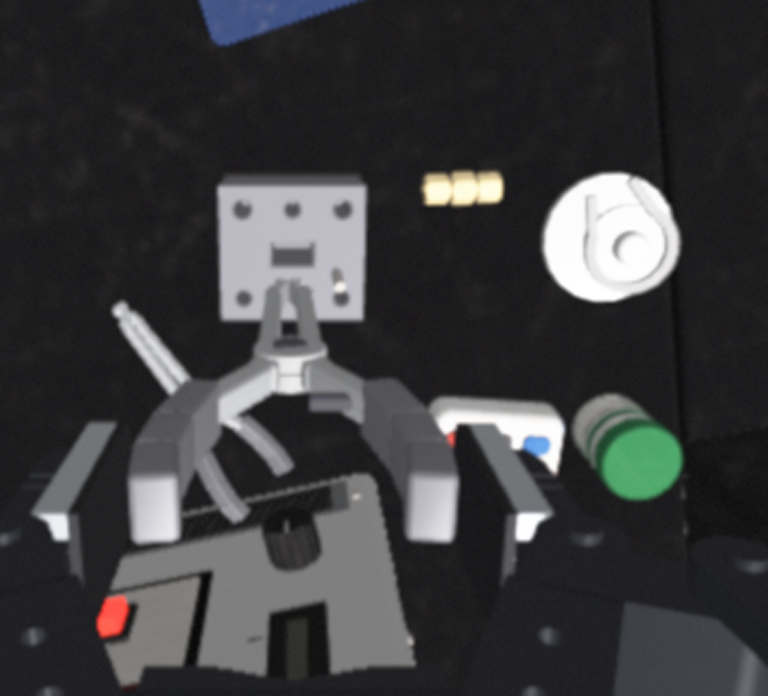

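View pics/s5.png

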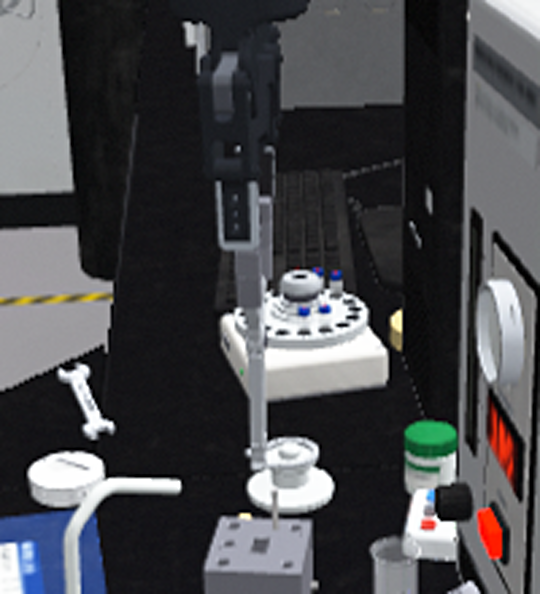

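move_arm --pt "0 0 4 -0.004 0.03 0 0.06" --pt "0 0 8 -0.008 0.06 0 0.06" --pt "0 0 12 -0.012 0.09 0 0.06" --pt "0 0 16 -0.015 0.12 0 0.06" --pt "0 0 20 -0.018 0.145 0 0.06" --pt "0 0 20 -0.018 0.153 0 0.06" --pt "0 0 20 -0.018 0.153 0 0.06" --pt "0 0 20 -0.018 0.153 0 0.06" --pt "0 0 20 -0.018 0.153 0 0.06"

```text
time: 5.7
ee_pos: [0.4808, -0.2238, 0.2444]
ee_rot: [0.705, -0.056, 0.705, 0.056]
contact_force: [0.9, -1.3, -2.2]
width: 0.0601
```

```bash
python3 - <<'E'
from h import *
o=r.get_obs();st(o)
f,d=r.grab_frame('wrist'); save('w6.png',f,(220,100,420,300),3.8); np.savez('w6.npz',f=f,d=d,o=o)
f,d=r.grab_frame('top'); save('t6.png',f,(270,150,450,300),4); np.savez('t6.npz',f=f,d=d)
o=r.get_obs();st(o)
E
```

```text
t 5.7 p [ 0.4808 -0.2238  0.2444] yawz 9.1 xax [-3.e-04 -4.e-04 -1.e+00] w 0.0601 F [ 0.9 -1.3 -2.2] q [-0.57  0.2   1.56 -0.    1.38 -2.3 ]
t 5.8 p [ 0.4807 -0.2237  0.2444] yawz 9.11 xax [-4.e-04 -1.e-04 -1.e+00] w 0.0601 F [-0.  -0.2 -1.5] q [-0.57  0.2   1.56 -0.    1.38 -2.3 ]
```

View pics/w6.png

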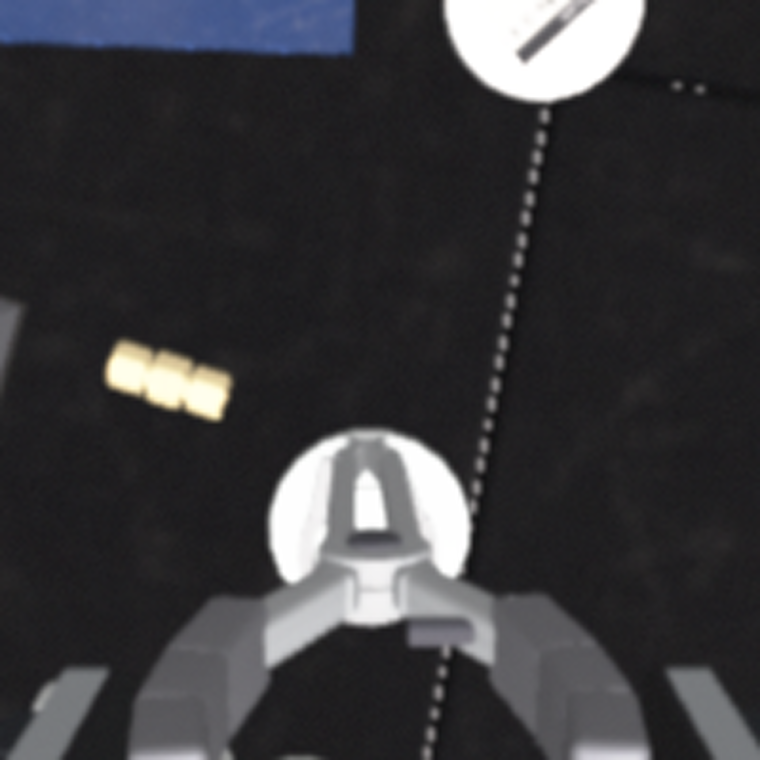

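View pics/t6.png

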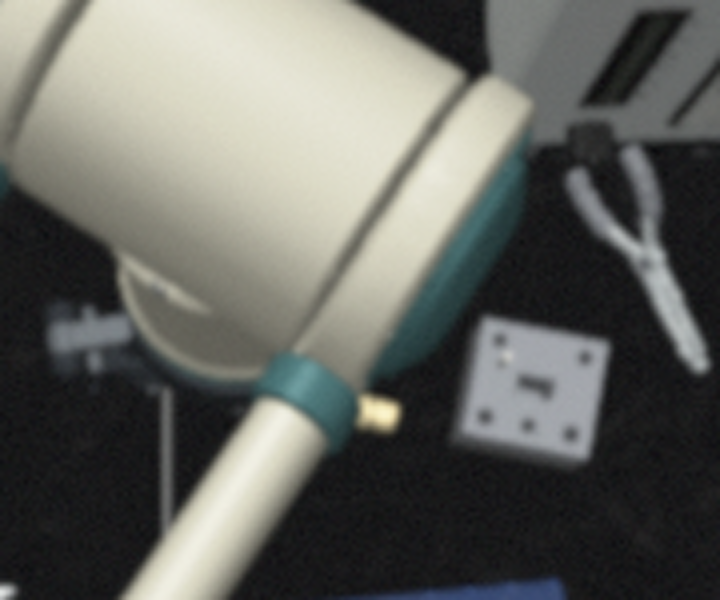

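move_arm --pt "0 0 0 0.01 -0.03 0 0.06" --pt "0 0 0 0.02 -0.045 0 0.06" --pt "0 0 0 0.02 -0.045 0 0.06" --pt "0 0 0 0.02 -0.045 0 0.06"

```text
time: 6.2
ee_pos: [0.5001, -0.2678, 0.2442]
ee_rot: [0.704, -0.056, 0.705, 0.057]
contact_force: [-0.7, 0.3, -1.8]
width: 0.06
```

```bash
python3 - <<'E'
from h import *
o=r.get_obs();st(o)
f,d=r.grab_frame('wrist'); save('w7.png',f,(290,150,420,270),6); np.savez('w7.npz',f=f,d=d,o=o)
C=cam('wrist',o);P=cloud(C,d)
m=(P[...,0]>.47)&(P[...,0]<.57)&(P[...,1]>-.27)&(P[...,1]<-.18)&(P[...,2]>.0315)&(P[...,2]<.042)
q=P[m]; print(len(q), cv2.minAreaRect(q[:,:2].astype(np.float32)*1000), np.histogram(P[...,2][(P[...,2]>.025)&(P[...,2]<.045)],20))
v=cv2.convertScaleAbs((P[...,2]-.025).astype(np.float32),alpha=255/.02); save('w7z.png',v,(290,150,420,270),6)
E
```

```text
t 6.2 p [ 0.5001 -0.2678  0.2442] yawz 9.12 xax [-0.0015  0.0014 -1.    ] w 0.06 F [-0.7  0.3 -1.8] q [-0.61  0.25  1.48  0.    1.4  -2.34]
730 ((523.6259155273438, -222.3804168701172), (52.160125732421875, 42.8736686706543), 13.60087776184082) (array([ 299,  287,  221,  230,  338,  541,  416,  287,  382,  573,  480,
        445,  689, 1004,  718,  301,  209,  208,  270,  225]), array([0.02501284, 0.02601202, 0.0270112 , 0.02801037, 0.02900955,
       0.03000873, 0.0310079 , 0.03200708, 0.03300626, 0.03400543,
       0.03500461, 0.03600379, 0.03700296, 0.03800214, 0.03900132,
       0.04000049, 0.04099967, 0.04199885, 0.04299802, 0.0439972 ,
       0.04499638]))
```

View pics/w7.png

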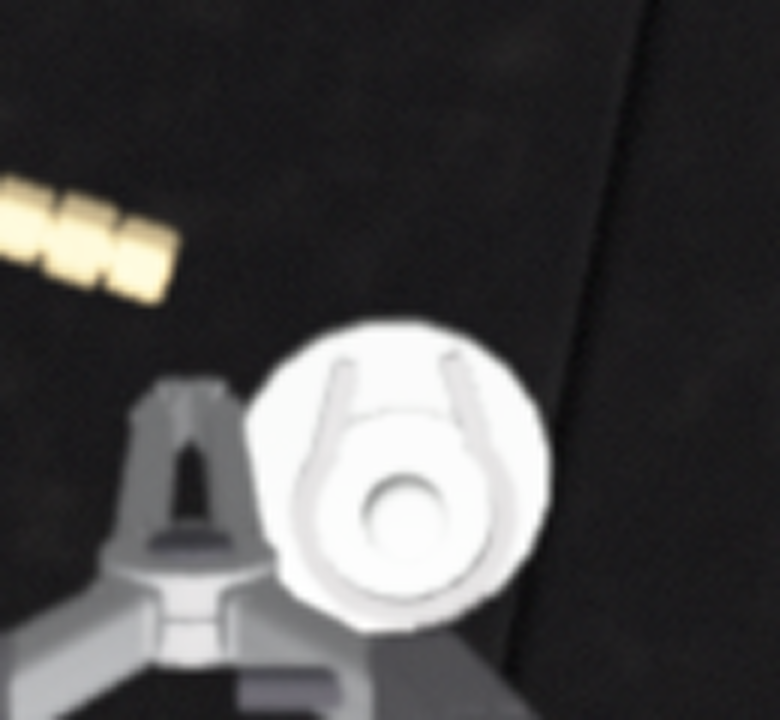

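View pics/w7z.png

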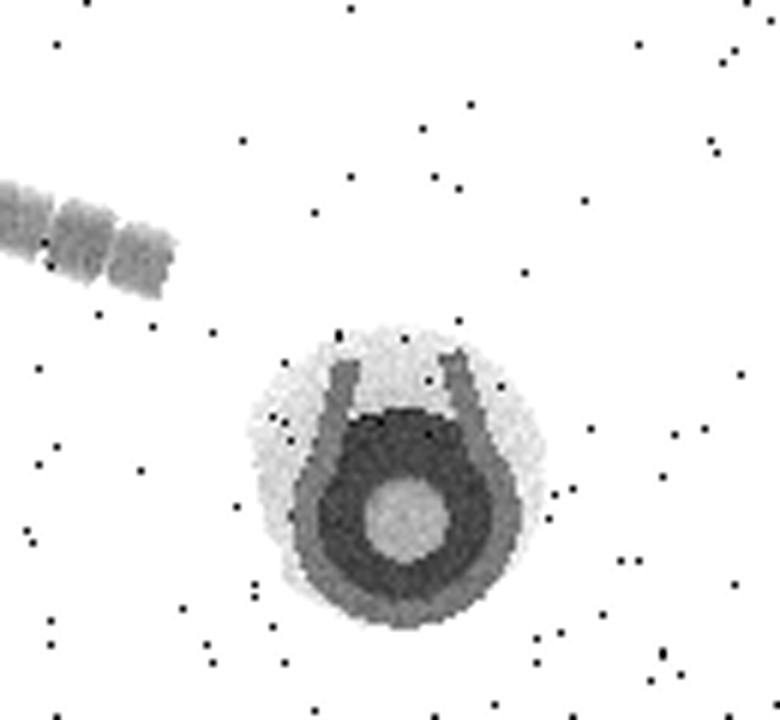

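```bash
python3 - <<'E'
from h import *
z=np.load('w7.npz',allow_pickle=True);o=z['o'].item();C=cam('wrist',o);P=cloud(C,z['d'])
m=(P[...,0]>.48)&(P[...,0]<.57)&(P[...,1]>-.26)&(P[...,1]<-.18)&(P[...,2]>.0322)&(P[...,2]<.0362)
n,l,s,c=cv2.connectedComponentsWithStats(m.astype(np.uint8)); print(s[:,4])
k=1+np.argmax(s[1:,4]); vv,uu=np.nonzero(l==k)
q=onplane(C,np.c_[uu,vv],.034)[:,:2]*1000
print('zmed',np.median(P[l==k][:,2]))
from scipy.optimize import minimize
from scipy.spatial import cKDTree
T=cKDTree(q)
def cost(p):
    a,cx,cy=p; n=np.array([-np.sin(a),np.cos(a)]); d=(q-[cx,cy])@n
    return np.minimum(T.query(q-2*d[:,None]*n)[0],3).mean()
cx,cy=523.6,-222.4
best=min(((cost((a,cx-s_*np.sin(a),cy+s_*np.cos(a))),a,s_) for a in np.radians(np.arange(4,22,.5)) for s_ in np.arange(-3,3.1,.25)))
print(best,np.degrees(best[1]))
a,s_=best[1:]; e=np.array([np.cos(a),np.sin(a)]); n=np.array([-e[1],e[0]]); c0=np.array([cx,cy])+s_*n
L=(q-c0)@np.c_[e,n]
print('ext',L.min(0),L.max(0)); 
for x0 in range(-27,-5,3):
    k=(L[:,0]>x0)&(L[:,0]<x0+3); a1=L[k][:,1]; print(x0,[ (a1[s2].min().round(1),a1[s2].max().round(1)) for s2 in (a1>0,a1<0) if s2.any()])
x0=np.percentile(L[:,0],0.5)
print('gap',c0+(L[:,0].min()+5)*e)
bow=L[(L[:,0]>8)]; 
# pilot
m2=(P[...,0]>.49)&(P[...,0]<.56)&(P[...,1]>-.25)&(P[...,1]<-.19)&(P[...,2]>.0370)&(P[...,2]<.041)
n2,l2,s2,cc=cv2.connectedComponentsWithStats(m2.astype(np.uint8)); k=1+np.argmax(s2[1:,4]); vv,uu=np.nonzero(l2==k); pp=onplane(C,np.c_[uu,vv],.038); print('pilot',s2[k,4],pp.mean(0),(pp.max(0)-pp.min(0)))
# pliers tips
f=z['f'];d=z['d']
m3=(P[...,2]>.08)&(P[...,2]<.2)&(abs(P[...,0]-.5)<.06)&(abs(P[...,1]+.268)<.03)
g=P[m3]
for zl in np.arange(.09,.2,.01):
    k=g[(g[:,2]>zl)&(g[:,2]<zl+.01)]
    if len(k): print(zl.round(3),len(k),k.mean(0).round(4),k.min(0).round(4),k.max(0).round(4))
E
```

```text
[306685    491      1      1      1      1     16      1      1      1
      1]
zmed 0.034513550100773234
(np.float64(0.42571179660600406), np.float64(0.19198621771937624), np.float64(0.0)) 11.0
ext [-26.85251555 -20.38300315] [26.57215073 21.64338532]
-27 [(np.float64(6.9), np.float64(11.3)), (np.float64(-13.1), np.float64(-8.6))]
-24 [(np.float64(8.0), np.float64(12.5)), (np.float64(-13.1), np.float64(-8.7))]
-21 [(np.float64(9.1), np.float64(13.6)), (np.float64(-14.3), np.float64(-9.8))]
-18 [(np.float64(9.1), np.float64(14.7)), (np.float64(-15.4), np.float64(-9.8))]
-15 [(np.float64(10.2), np.float64(14.7)), (np.float64(-15.5), np.float64(-11.0))]
-12 [(np.float64(11.4), np.float64(15.9)), (np.float64(-16.6), np.float64(-12.1))]
-9 [(np.float64(12.5), np.float64(18.1)), (np.float64(-17.8), np.float64(-12.2))]
-6 [(np.float64(13.6), np.float64(19.3)), (np.float64(-19.0), np.float64(-13.3))]
gap [ 502.14897671 -226.56965654]
pilot 130 [ 0.52816713 -0.2216479   0.038     ] [0.01557248 0.01436315 0.        ]
0.1 46 [ 0.4976 -0.2676  0.1068] [ 0.4946 -0.2724  0.1035] [ 0.5028 -0.2635  0.1098]
0.11 52 [ 0.4969 -0.2679  0.1147] [ 0.4944 -0.2754  0.11  ] [ 0.5037 -0.2603  0.12  ]
0.12 47 [ 0.4963 -0.2672  0.1251] [ 0.4944 -0.2755  0.1202] [ 0.5018 -0.2604  0.13  ]
0.13 44 [ 0.4962 -0.2683  0.1354] [ 0.4949 -0.2753  0.1303] [ 0.4976 -0.2598  0.1396]
0.14 57 [ 0.497  -0.2676  0.1447] [ 0.4948 -0.2755  0.1408] [ 0.5031 -0.2592  0.1499]
0.15 59 [ 0.4971 -0.2671  0.1549] [ 0.4954 -0.2757  0.1501] [ 0.5022 -0.2596  0.16  ]
0.16 63 [ 0.4971 -0.2678  0.165 ] [ 0.4954 -0.2757  0.1601] [ 0.4993 -0.2592  0.1696]
0.17 54 [ 0.4969 -0.2676  0.1746] [ 0.4952 -0.276   0.1703] [ 0.4992 -0.2589  0.1798]
0.18 139 [ 0.4961 -0.2676  0.1863] [ 0.4947 -0.277   0.1806] [ 0.5001 -0.2577  0.19  ]
0.19 396 [ 0.4997 -0.2671  0.1953] [ 0.4949 -0.2787  0.19  ] [ 0.507  -0.2554  0.2   ]
```

move_arm --pt "0 0 0 0 0 0 0.058" --pt "0 0 0 0 0 0 0.055" --pt "0 0 0 0 0 0 0.052" --pt "0 0 0 0 0 0 0.05" --pt "0 0 0 0 0 0 0.05"

```text
time: 6.75
ee_pos: [0.5006, -0.2674, 0.2449]
ee_rot: [0.705, -0.057, 0.705, 0.057]
contact_force: [-0.2, -0.1, -2.0]
width: 0.0501
```

```bash
cat > tips.py <<'E'
from h import *
import sys
def tips(tag):
    o=r.get_obs();st(o)
    f,d=r.grab_frame('wrist'); np.savez(tag+'.npz',f=f,d=d,o=o); C=cam('wrist',o);P=cloud(C,d)
    R=q2R(o['ee_rot']); L=(P-o['ee_pos'])@R  # tool coords: x down
    m=(L[...,0]>.05)&(L[...,0]<.16)&(abs(L[...,1])<.045)&(L[...,2]>-.014)&(L[...,2]<.03)
    g=L[m]
    for s in (-1,1):
        k=g[(g[:,1]*s>0)&(g[:,0]>.1)]
        if len(k):
            print(s,len(k),'foot depth 97%',np.percentile(k[:,0],97).round(4),'max',k[:,0].max().round(4))
            for a in np.arange(.105,.15,.01):
                b=k[(k[:,0]>a)&(k[:,0]<a+.01)]
                if len(b): print('  ',a.round(3),len(b),'y',b[:,1].min().round(4),b[:,1].max().round(4),'z',np.median(b[:,2]).round(4))
    save(tag+'.png',f,(200,130,440,370),2.5)
    return f,d,o
if __name__=='__main__': tips(sys.argv[1])
E
python3 tips.py w8
```

```text
t 6.75 p [ 0.5006 -0.2674  0.2449] yawz 9.2 xax [ 2.e-04 -0.e+00 -1.e+00] w 0.0501 F [-0.2 -0.1 -2. ] q [-0.61  0.25  1.48  0.    1.4  -2.34]
-1 106 foot depth 97% 0.1443 max 0.1453
   0.105 22 y -0.0103 -0.0053 z -0.003
   0.115 16 y -0.0106 -0.0063 z -0.0032
   0.125 26 y -0.0119 -0.0065 z -0.0033
   0.135 31 y -0.0103 -0.0051 z -0.0029
   0.145 1 y -0.0079 -0.0079 z -0.0034
1 93 foot depth 97% 0.1441 max 0.1447
   0.105 23 y 0.0067 0.0117 z -0.0029
   0.115 18 y 0.0069 0.0122 z -0.0031
   0.125 19 y 0.0073 0.0124 z -0.0032
   0.135 23 y 0.0065 0.0109 z -0.0034
```

View pics/w8.png

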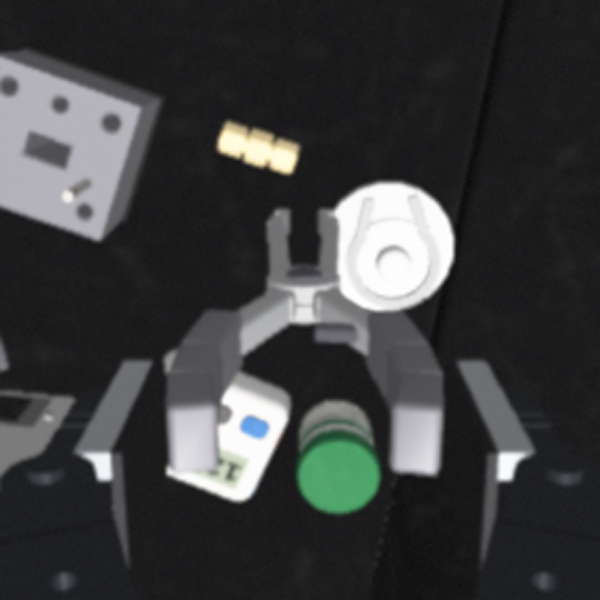

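move_arm --pt "0 0 0 0 0 0 0.046" --pt "0 0 0 0 0 0 0.042" --pt "0 0 0 0 0 0 0.038" --pt "0 0 0 0 0 0 0.034" --pt "0 0 0 0 0 0 0.032" --pt "0 0 0 0 0 0 0.032"

```text
time: 7.4
ee_pos: [0.5006, -0.2676, 0.2447]
ee_rot: [0.705, -0.057, 0.705, 0.057]
contact_force: [0.1, -1.4, -1.3]
width: 0.0319
```

```bash
python3 tips.py w9
```

```text
t 7.4 p [ 0.5006 -0.2676  0.2447] yawz 9.19 xax [-0.e+00  1.e-04 -1.e+00] w 0.0319 F [ 0.1 -1.4 -1.3] q [-0.61  0.25  1.48  0.    1.4  -2.34]
-1 123 foot depth 97% 0.1467 max 0.1486
   0.105 27 y -0.0161 -0.0109 z -0.0023
   0.115 25 y -0.0176 -0.0122 z -0.0026
   0.125 31 y -0.0199 -0.0134 z -0.0026
   0.135 11 y -0.0194 -0.0149 z -0.0031
   0.145 7 y -0.019 -0.0153 z -0.0029
1 126 foot depth 97% 0.1467 max 0.1487
   0.105 28 y 0.0116 0.0176 z -0.0023
   0.115 29 y 0.0136 0.0191 z -0.0024
   0.125 23 y 0.015 0.0205 z -0.0025
   0.135 17 y 0.0156 0.02 z -0.0027
   0.145 6 y 0.016 0.0195 z -0.0028
```

View pics/w9.png

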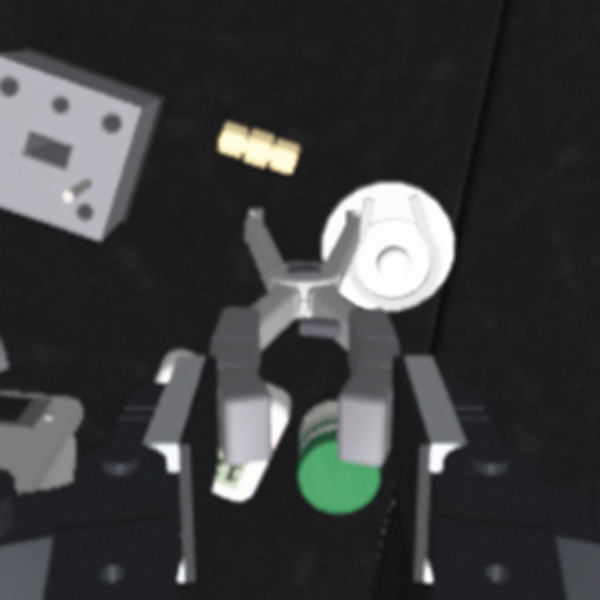

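move_arm --pt "0 0 0 0 0 0 0.03" --pt "0 0 0 0 0 0 0.028" --pt "0 0 0 0 0 0 0.026" --pt "0 0 0 0 0 0 0.026"

```text
time: 7.85
ee_pos: [0.5006, -0.2676, 0.2447]
ee_rot: [0.705, -0.057, 0.705, 0.057]
contact_force: [0.3, -0.2, -1.7]
width: 0.0263
```

```bash
python3 tips.py w10
```

```text
t 7.85 p [ 0.5006 -0.2676  0.2447] yawz 9.19 xax [-1.e-04  1.e-04 -1.e+00] w 0.0263 F [ 0.3 -0.2 -1.7] q [-0.61  0.25  1.48  0.    1.4  -2.34]
-1 134 foot depth 97% 0.1467 max 0.149
   0.105 36 y -0.018 -0.0108 z -0.0021
   0.115 27 y -0.0192 -0.0138 z -0.0021
   0.125 29 y -0.0216 -0.0151 z -0.0023
   0.135 16 y -0.0211 -0.0168 z -0.0028
   0.145 7 y -0.0217 -0.0172 z -0.0027
1 133 foot depth 97% 0.1477 max 0.1501
   0.105 32 y 0.0124 0.0185 z -0.0017
   0.115 26 y 0.0145 0.0198 z -0.0021
   0.125 32 y 0.0157 0.0223 z -0.0021
   0.135 14 y 0.0175 0.0216 z -0.0026
   0.145 10 y 0.0176 0.0225 z -0.0025
```

move_arm --pt "0 0 0 0 0 0 0.032" --pt "0 0 0 0 0 0 0.038" --pt "0 0 0 0 0 0 0.044" --pt "0 0 0 0 0 0 0.05" --pt "0 0 0 0 0 0 0.055" --pt "0 0 0 0 0 0 0.058" --pt "0 0 0 0 0 0 0.0585" --pt "0 0 0 0 0 0 0.0585"

```text
time: 8.7
ee_pos: [0.5006, -0.2676, 0.2447]
ee_rot: [0.705, -0.057, 0.705, 0.057]
contact_force: [-0.5, -0.1, -1.2]
width: 0.059
```

```bash
python3 tips.py w11
```

```text
t 8.7 p [ 0.5006 -0.2676  0.2447] yawz 9.19 xax [-0.e+00  1.e-04 -1.e+00] w 0.059 F [-0.5 -0.1 -1.2] q [-0.61  0.25  1.48  0.    1.4  -2.34]
-1 105 foot depth 97% 0.1431 max 0.1446
   0.105 20 y -0.0078 -0.0029 z -0.0025
   0.115 24 y -0.0073 -0.0022 z -0.0024
   0.125 24 y -0.0075 -0.0015 z -0.0025
   0.135 24 y -0.0051 -0.0006 z -0.002
1 112 foot depth 97% 0.1436 max 0.1446
   0.105 30 y 0.0036 0.0092 z -0.0022
   0.115 17 y 0.0036 0.0087 z -0.0024
   0.125 27 y 0.0029 0.0089 z -0.0025
   0.135 28 y 0.0012 0.0057 z -0.0012
```

View pics/w11.png

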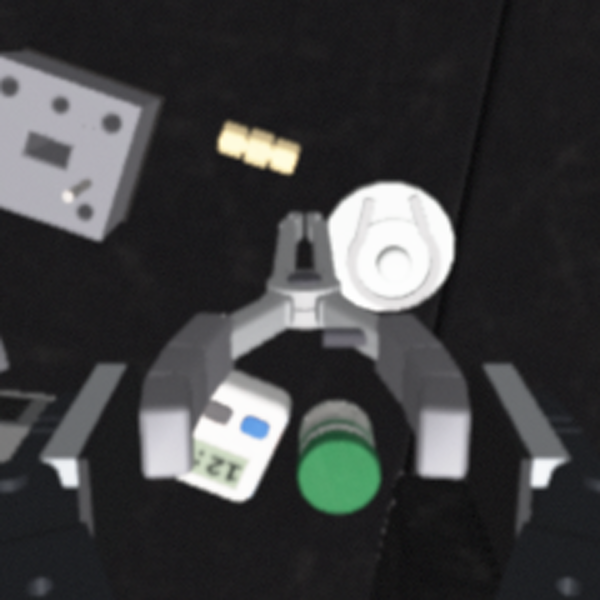

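move_arm --pt "0 0 1.5 0 0.02 0 0.0585" --pt "0 0 2.8 0.0004 0.04 0 0.0585" --pt "0 0 2.8 0.0004 0.04 -0.02 0.0585" --pt "0 0 2.8 0.0004 0.04 -0.04 0.0585" --pt "0 0 2.8 0.0004 0.04 -0.055 0.0585" --pt "0 0 2.8 0.0004 0.04 -0.055 0.0585" --pt "0 0 2.8 0.0004 0.04 -0.055 0.0585"

```text
time: 9.45
ee_pos: [0.501, -0.2269, 0.19]
ee_rot: [0.703, -0.074, 0.703, 0.074]
contact_force: [-0.0, 0.1, -0.6]
width: 0.0585
```

```bash
python3 - <<'E'
from tips import *
f,d,o=tips('w12')
save('w12b.png',f,(270,150,380,250),7)
C=cam('wrist',o);P=cloud(C,d)
v=cv2.convertScaleAbs((P[...,2]-.015).astype(np.float32),alpha=255/.06); save('w12z.png',v,(270,150,380,250),7)
f,d=r.grab_frame('side');save('s12.png',f,(260,170,380,320),4)
o=r.get_obs();st(o)
E
```

```text
t 9.45 p [ 0.501  -0.2269  0.19  ] yawz 12.03 xax [-1.e-04  5.e-04 -1.e+00] w 0.0585 F [-0.   0.1 -0.6] q [-0.55  0.26  1.61  0.    1.27 -2.33]
-1 372 foot depth 97% 0.1596 max 0.1599
   0.105 18 y -0.0087 -0.0037 z -0.0008
   0.115 21 y -0.0089 -0.0039 z -0.0008
   0.125 23 y -0.0092 -0.0032 z -0.0008
   0.135 31 y -0.0061 -0.0015 z 0.0002
   0.145 68 y -0.021 -0.0007 z 0.0191
1 367 foot depth 97% 0.1597 max 0.16
   0.105 22 y 0.0027 0.0077 z -0.0007
   0.115 18 y 0.0028 0.0079 z -0.0009
   0.125 24 y 0.002 0.008 z -0.0006
   0.135 30 y 0.0003 0.0048 z 0.0002
   0.145 69 y 0.0002 0.0205 z 0.0171
t 9.55 p [ 0.5017 -0.2276  0.1909] yawz 12.01 xax [ 1.8e-03 -8.0e-04 -1.0e+00] w 0.0582 F [ 0.4 -0.5 -1.9] q [-0.55  0.26  1.61  0.    1.27 -2.33]
```

View pics/w12b.png

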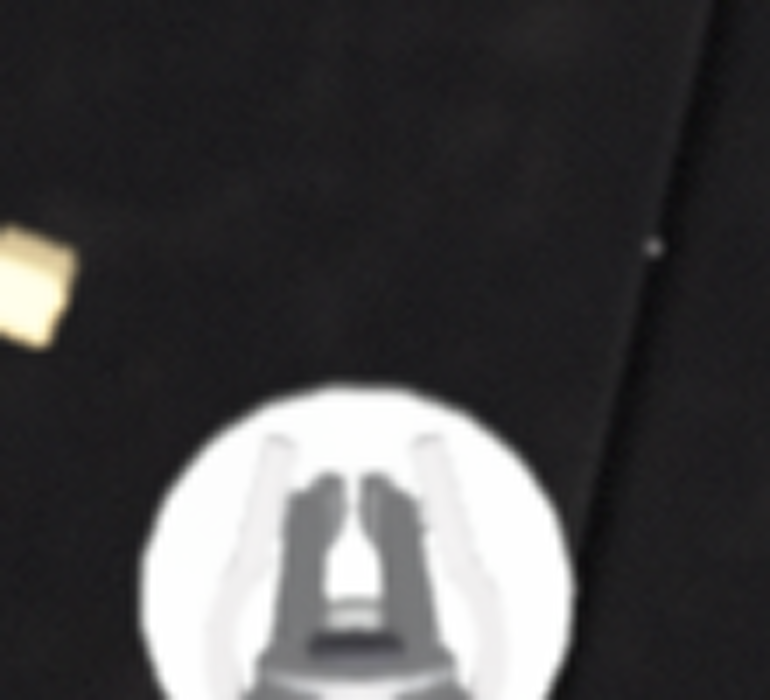

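View pics/w12z.png

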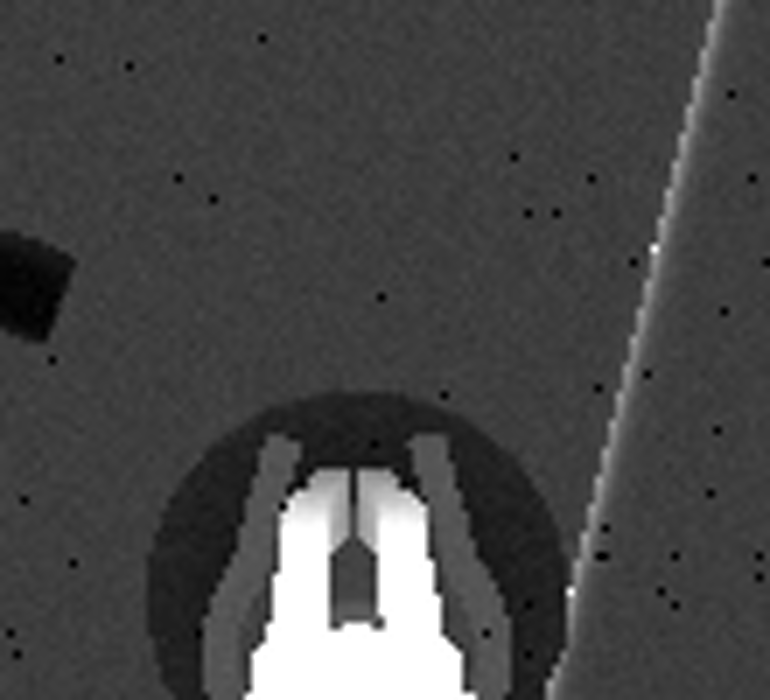

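View pics/s12.png

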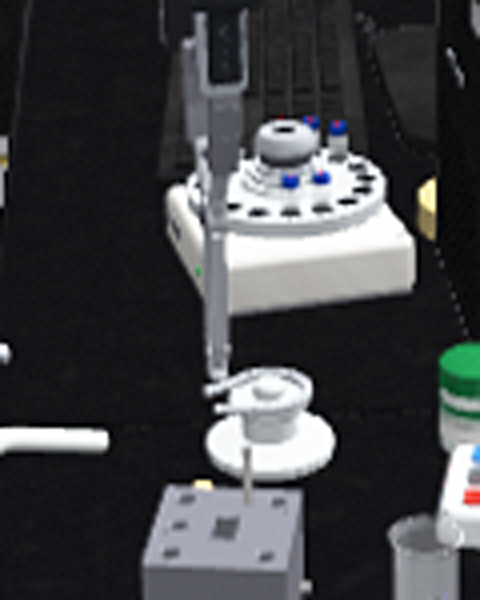

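move_arm --pt "0 0 0 0 0 -0.008 0.0585" --pt "0 0 0 0 0 -0.016 0.0585" --pt "0 0 0 0 0 -0.021 0.0585" --pt "0 0 0 0 0 -0.021 0.0585" --pt "0 0 0 0 0 -0.021 0.0585" --pt "0 0 0 0 0 -0.021 0.0585"

```text
time: 10.15
ee_pos: [0.5011, -0.2277, 0.1689]
ee_rot: [0.703, -0.074, 0.703, 0.074]
contact_force: [-0.7, 0.5, -2.1]
width: 0.0585
```

```bash
cat > look.py <<'E'
from tips import *
def look(tag):
    f,d,o=tips(tag)
    save(tag+'b.png',f,(270,150,380,250),7)
    C=cam('wrist',o);P=cloud(C,d)
    v=cv2.convertScaleAbs((P[...,2]-.015).astype(np.float32),alpha=255/.06); save(tag+'z.png',v,(270,150,380,250),7)
    f,d=r.grab_frame('side');save(tag+'s.png',f,(280,220,360,300),8)
    o=r.get_obs();st(o)
look(sys.argv[1])
E
python3 look.py w13
```

```text
t 10.15 p [ 0.5011 -0.2277  0.1689] yawz 11.98 xax [ 3.e-04 -1.e-04 -1.e+00] w 0.0585 F [-0.7  0.5 -2.1] q [-0.55  0.28  1.65  0.    1.22 -2.33]
-1 358 foot depth 97% 0.1596 max 0.16
   0.105 19 y -0.0087 -0.0037 z -0.0033
   0.115 19 y -0.0089 -0.0039 z -0.0035
   0.125 208 y -0.0206 -0.0032 z 0.0112
   0.135 79 y -0.0206 -0.0006 z 0.0097
1 389 foot depth 97% 0.1598 max 0.16
   0.105 22 y 0.0027 0.0076 z -0.0032
   0.115 20 y 0.0028 0.0078 z -0.0035
   0.125 216 y 0.002 0.021 z 0.0106
   0.135 86 y 0.0003 0.0202 z 0.0108
t 10.25 p [ 0.5012 -0.2277  0.169 ] yawz 11.99 xax [ 4.e-04 -2.e-04 -1.e+00] w 0.0584 F [-0.6 -0.1 -1.6] q [-0.55  0.28  1.65  0.    1.22 -2.33]
```

View pics/w13b.png

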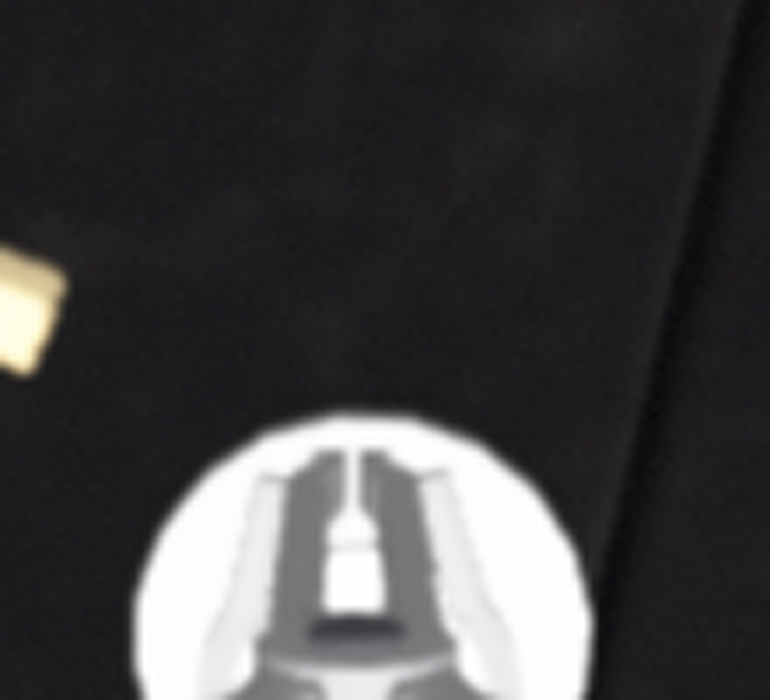

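View pics/w13s.png

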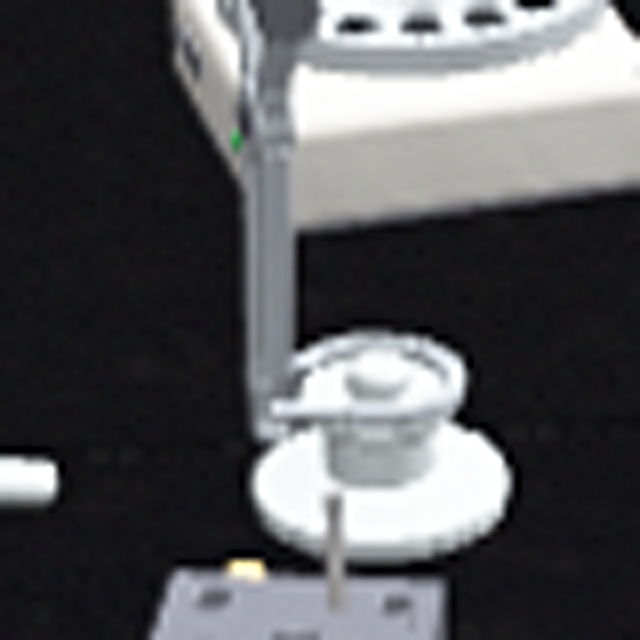

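```bash
python3 - <<'E'
from h import *
z=np.load('w13.npz',allow_pickle=True);o=z['o'].item();C=cam('wrist',o);P=cloud(C,z['d']);R=q2R(o['ee_rot']);L=(P-o['ee_pos'])@R*1000
m=(L[...,0]>132)&(L[...,0]<137.5)&(abs(L[...,1])>5.5)&(abs(L[...,1])<25)&(abs(L[...,2])<60)
q=L[m];print(len(q),'ring minz',np.sort(q[q[:,1]<0][:,2])[:6],np.sort(q[q[:,1]>0][:,2])[:6], np.median(q[:,0]))
for s in(-1,1):
  for a in range(-8,16,3):
    k=q[(q[:,1]*s>0)&(q[:,2]>a)&(q[:,2]<a+3)]
    if len(k):print(s,a,k[:,1].min().round(1),k[:,1].max().round(1))
m=(abs(L[...,1])<9)&(L[...,2]<8)&(L[...,2]>-14)&(L[...,0]>100)&(L[...,0]<150)
g=L[m]
for a in range(100,148,4):
    k=g[(g[:,0]>a)&(g[:,0]<a+4)]
    if len(k):print(a,len(k),'z',np.percentile(k[:,2],[0,10,50,90]).round(1),'y',k[:,1].min().round(1),k[:,1].max().round(1))
E
```

```text
413 ring minz [-4.03359375 -3.74675535 -2.48220193 -2.42640185 -2.37173907 -2.03164759] [-3.64597323 -3.33668799 -3.16089053 -2.62493741 -2.51512074 -2.32428538] 133.23593787944353
-1 -5 -12.0 -5.9
-1 -2 -12.9 -11.1
-1 1 -13.8 -10.3
-1 4 -14.8 -10.3
-1 7 -15.8 -11.2
-1 10 -15.8 -11.3
-1 13 -17.6 -11.5
1 -5 5.6 11.7
1 -2 9.0 12.6
1 1 9.1 13.5
1 4 10.0 14.4
1 7 10.0 15.3
1 10 10.9 16.4
1 13 11.8 18.1
100 26 z [-3.5 -3.4 -3.1  1.3] y -8.3 7.3
104 21 z [-3.5 -3.4 -3.1 -2.9] y -8.6 7.4
108 18 z [-3.5 -3.4 -3.2 -3. ] y -8.7 7.6
112 13 z [-3.7 -3.6 -3.4 -2.9] y -7.9 7.7
116 18 z [-3.8 -3.7 -3.5 -3. ] y -8.9 6.9
120 15 z [-4.  -3.8 -3.6 -3.2] y -8.2 7.8
124 17 z [-3.9 -3.8 -3.6 -3.1] y -8.3 8.0
128 22 z [-4.1 -3.9 -3.5  0.8] y -7.5 9.0
132 20 z [-4.1 -4.  -3.5  2.9] y -6.8 8.1
136 26 z [-4.1 -4.  -1.1  3.5] y -5.1 2.9
140 32 z [-4.4 -4.1 -3.4  2.5] y -6.0 4.8
```

move_arm --pt "0 0 0 0.0012 0.0002 0.001 0.0585" --pt "0 0 0 0.0012 0.0002 0.0015 0.0585" --pt "0 0 0 0.0012 0.0002 0.0023 0.0565" --pt "0 0 0 0.0012 0.0002 0.0031 0.0545" --pt "0 0 0 0.0012 0.0002 0.0039 0.0525" --pt "0 0 0 0.0012 0.0002 0.0045 0.051" --pt "0 0 0 0.0012 0.0002 0.0045 0.051" --pt "0 0 0 0.0012 0.0002 0.0045 0.051"

```text
time: 11.05
ee_pos: [0.5022, -0.2274, 0.1732]
ee_rot: [0.703, -0.074, 0.703, 0.074]
contact_force: [-0.6, 0.2, -1.9]
width: 0.0511
```

```bash
cat > meas.py <<'E'
from h import *
import sys
def meas(tag):
    o=r.get_obs();st(o)
    f,d=r.grab_frame('wrist'); np.savez(tag+'.npz',f=f,d=d,o=o)
    f2,d2=r.grab_frame('side'); save(tag+'s.png',f2,(270,210,370,300),8); np.savez(tag+'s.npz',f=f2,d=d2)
    save(tag+'b.png',f,(250,150,400,270),5)
    C=cam('wrist',o);P=cloud(C,d);R=q2R(o['ee_rot']);L=(P-o['ee_pos'])@R*1000
    for s in (-1,1):
        m=(L[...,1]*s>0)&(L[...,1]*s<24)&(L[...,2]<1)&(L[...,2]>-12)&(L[...,0]>100)&(L[...,0]<157)
        g=L[m]
        print(s,'foot max',np.sort(g[:,0])[-4:].round(1))
        for a in range(116,157,4):
            k=g[(g[:,0]>a)&(g[:,0]<a+4)]
            if len(k):print(a,len(k),'z',np.percentile(k[:,2],[0,50]).round(1),'y',k[:,1].min().round(1),k[:,1].max().round(1))
    st()
    return L,f
if __name__=='__main__': meas(sys.argv[1])
E
python3 meas.py w14
```

```text
t 11.05 p [ 0.5022 -0.2274  0.1732] yawz 11.99 xax [-1.e-04  0.e+00 -1.e+00] w 0.0511 F [-0.6  0.2 -1.9] q [-0.55  0.27  1.64  0.    1.23 -2.33]
-1 foot max [145.  145.1 145.2 145.6]
116 11 z [-3.9 -3.7] y -11.4 -6.4
120 6 z [-4.1 -3.8] y -10.7 -6.5
124 7 z [-4.1 -3.9] y -11.7 -6.5
128 7 z [-4.6 -4.1] y -11.9 -7.5
132 28 z [-4.3 -1.9] y -16.5 -6.8
136 7 z [-4.3 -4.1] y -10.4 -6.0
140 9 z [-4.5 -3.8] y -9.7 -6.0
144 5 z [-4.5 -4.4] y -9.8 -6.1
1 foot max [145.4 145.4 145.7 147. ]
116 9 z [-4.3 -3.8] y 5.2 10.2
120 7 z [-4.  -3.8] y 5.4 10.4
124 7 z [-4.2 -4. ] y 5.4 10.5
128 8 z [-4.5 -4. ] y 6.3 10.6
132 24 z [-4.4 -1.7] y 5.5 14.4
136 16 z [-4.7 -3.2] y 4.7 14.5
140 8 z [-4.5 -3.4] y 3.9 7.5
144 7 z [-4.6 -4.3] y 3.9 8.5
t 11.15 p [ 0.5022 -0.2274  0.1732] yawz 11.99 xax [-1.e-04  1.e-04 -1.e+00] w 0.051 F [-0.5 -0.7 -1.3] q [-0.55  0.27  1.64  0.    1.23 -2.33]
```

View pics/w14b.png

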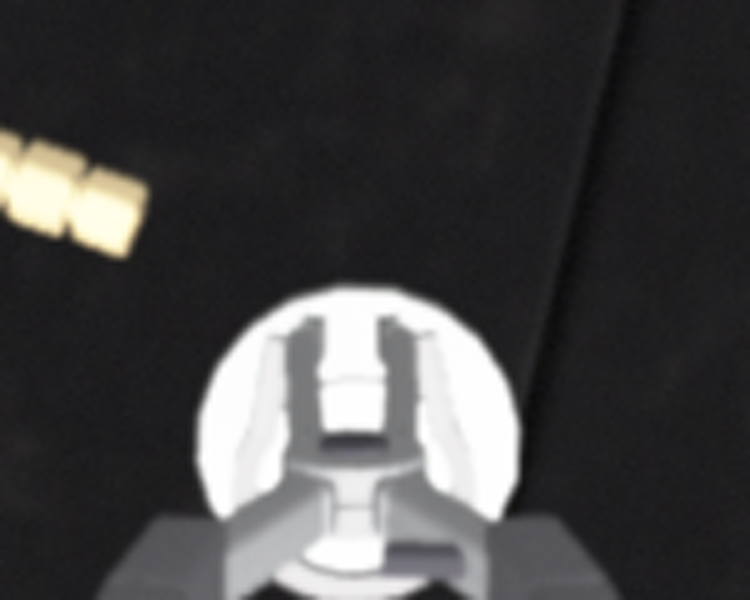

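View pics/w14s.png

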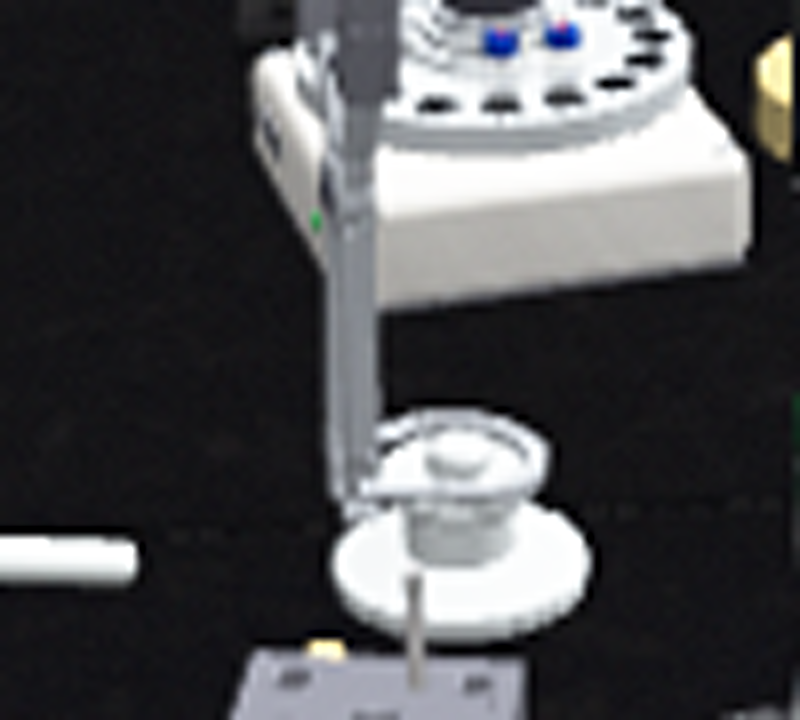

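move_arm --pt "0 0 0 0 0 -0.0015 0.051" --pt "0 0 0 0 0 -0.0027 0.051" --pt "0 0 0 0 0 -0.0027 0.051" --pt "0 0 0 0 0 -0.0024 0.049" --pt "0 0 0 0 0 -0.0021 0.047" --pt "0 0 0 0 0 -0.0018 0.045" --pt "0 0 0 0 0 -0.0018 0.045" --pt "0 0 0 0 0 -0.0018 0.045"

```text
time: 11.95
ee_pos: [0.5022, -0.2274, 0.1715]
ee_rot: [0.703, -0.074, 0.703, 0.074]
contact_force: [-0.7, -0.4, -1.6]
width: 0.0452
```

```bash
python3 meas.py w15
```

```text
t 11.95 p [ 0.5022 -0.2274  0.1715] yawz 11.99 xax [ 1.e-04  1.e-04 -1.e+00] w 0.0452 F [-0.7 -0.4 -1.6] q [-0.55  0.28  1.64  0.    1.23 -2.33]
-1 foot max [147.8 148.5 148.8 150.1]
116 11 z [-4.1 -3.7] y -14.0 -8.8
120 10 z [-4.1 -3.8] y -14.2 -9.1
124 8 z [-4.5 -4.2] y -14.4 -9.2
128 7 z [-4.6 -4.3] y -14.4 -10.1
132 21 z [-4.6 -1.9] y -18.3 -10.2
136 11 z [-4.5 -3.3] y -18.4 -9.5
140 6 z [-4.8 -4.4] y -11.5 -8.8
144 12 z [-4.8 -3.9] y -13.4 -8.8
148 3 z [-4.6 -4.5] y -12.7 -9.9
1 foot max [148.2 148.4 148.4 148.6]
116 7 z [-4.1 -3.8] y 6.9 11.1
120 7 z [-4.2 -3.9] y 7.9 12.1
124 7 z [-4.4 -4.1] y 8.0 12.2
128 11 z [-4.5 -4. ] y 8.0 13.3
132 14 z [-4.6 -4. ] y 8.2 16.2
136 23 z [-4.7 -2.5] y 7.4 17.2
140 8 z [-4.9 -4.4] y 7.4 10.1
144 10 z [-4.9 -3.8] y 6.7 11.2
148 4 z [-4.6 -4.6] y 6.7 10.4
t 12.05 p [ 0.5022 -0.2274  0.1715] yawz 11.99 xax [ 0.e+00  1.e-04 -1.e+00] w 0.0452 F [-0.3 -0.2 -1. ] q [-0.55  0.28  1.64  0.    1.23 -2.33]
```

View pics/w15b.png

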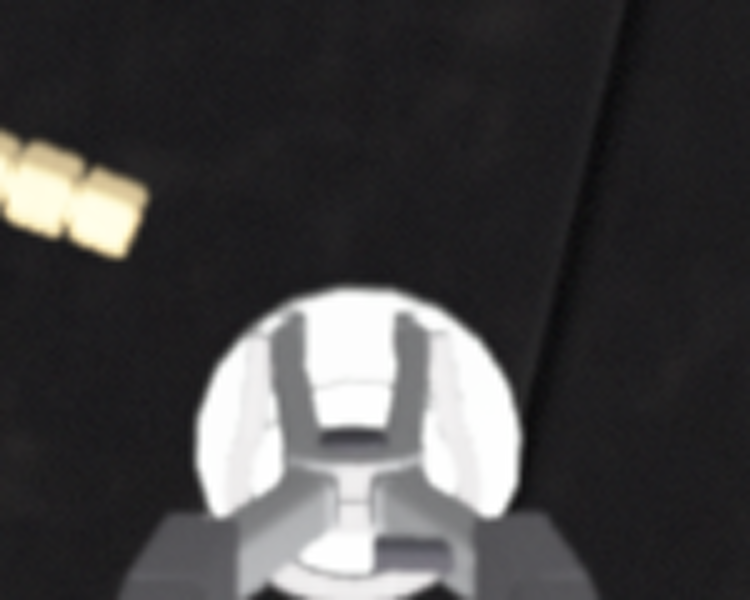

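View pics/w15s.png

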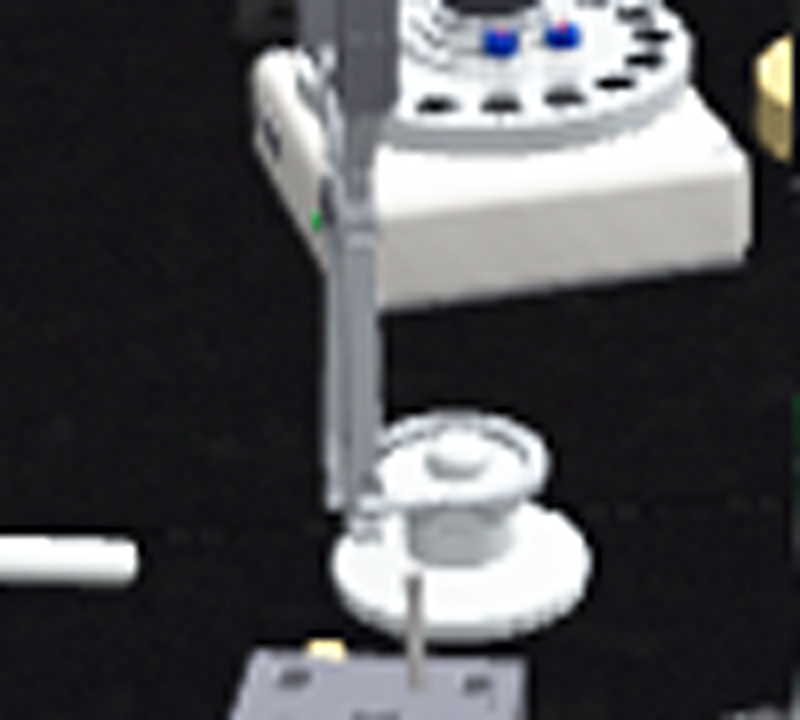

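move_arm --pt "0 0 0 0 0 0.0007 0.043" --pt "0 0 0 0 0 0.0014 0.041" --pt "0 0 0 0 0 0.0021 0.039" --pt "0 0 0 0 0 0.0028 0.037" --pt "0 0 0 0 0 0.0032 0.035" --pt "0 0 0 0 0 0.0032 0.035" --pt "0 0 0 0 0 0.0032 0.035"

```text
time: 12.75
ee_pos: [0.5022, -0.2274, 0.1746]
ee_rot: [0.703, -0.074, 0.703, 0.074]
contact_force: [0.2, 0.1, -1.7]
width: 0.0351
```

```bash
python3 meas.py w16
```

```text
t 12.75 p [ 0.5022 -0.2274  0.1746] yawz 11.99 xax [-0.  0. -1.] w 0.0351 F [ 0.2  0.1 -1.7] q [-0.55  0.27  1.64  0.    1.23 -2.33]
-1 foot max [147.4 147.5 147.8 148. ]
116 13 z [-3.6 -3.1] y -17.3 -12.2
120 6 z [-3.8 -3.4] y -17.5 -13.2
124 14 z [-4.  -3.4] y -18.7 -13.4
128 6 z [-3.8 -3.6] y -18.7 -14.4
132 7 z [-4.2 -3.7] y -23.7 -15.5
136 25 z [-4.1 -1.5] y -23.8 -14.8
140 3 z [-4.1 -4. ] y -16.9 -15.1
144 13 z [-4.3 -3.2] y -19.0 -14.3
1 foot max [148.  148.6 149.2 150.4]
116 9 z [-3.6 -3.2] y 10.3 14.5
120 11 z [-3.8 -3.1] y 10.4 15.5
124 6 z [-3.6 -3.5] y 12.2 15.6
128 10 z [-3.9 -3.5] y 11.5 16.9
132 9 z [-3.8 -3.5] y 12.6 16.9
136 25 z [-4.  -1.9] y 11.9 20.8
140 3 z [-4.3 -4. ] y 12.0 13.8
144 9 z [-4.2 -3.8] y 11.3 15.9
148 4 z [-3.5 -1.6] y 11.3 11.4
t 12.85 p [ 0.5022 -0.2274  0.1746] yawz 11.99 xax [-1.e-04  1.e-04 -1.e+00] w 0.0351 F [ 0.1 -0.1 -1.9] q [-0.55  0.27  1.64  0.    1.23 -2.33]
```

View pics/w16b.png

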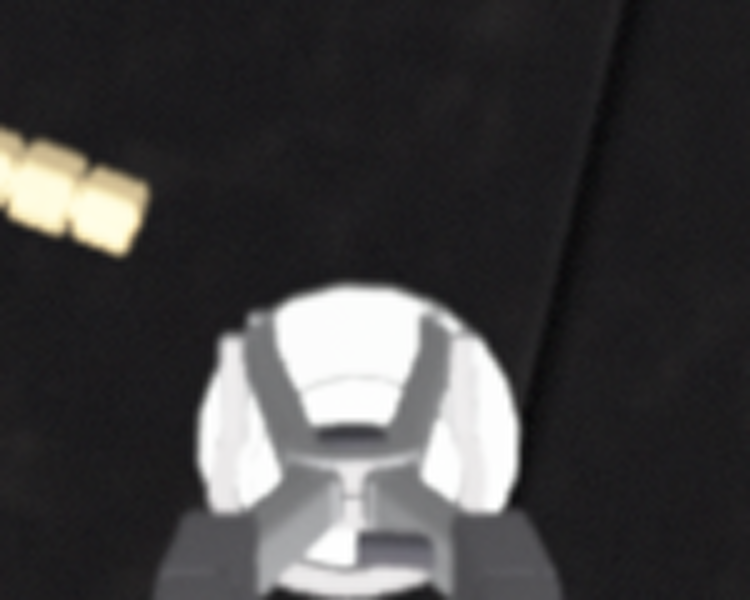

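View pics/w16s.png

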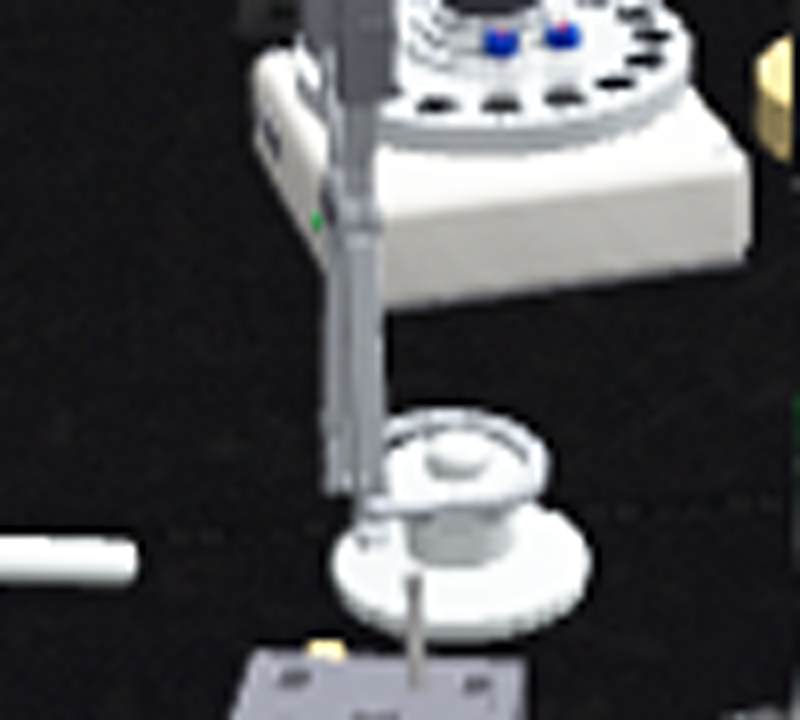

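move_arm --pt "0 0 0 0 0 0 0.033" --pt "0 0 0 0 0 0 0.031" --pt "0 0 0 0 0 0.0005 0.029" --pt "0 0 0 0 0 0.001 0.027" --pt "0 0 0 0 0 0.001 0.025" --pt "0 0 0 0 0 0.001 0.023" --pt "0 0 0 0 0 0.001 0.022" --pt "0 0 0 0 0 0.001 0.022"

```text
time: 13.65
ee_pos: [0.5021, -0.2274, 0.1756]
ee_rot: [0.703, -0.074, 0.703, 0.074]
contact_force: [-1.0, 0.0, -2.5]
width: 0.0231
```

```bash
python3 meas.py w17
```

```text
t 13.65 p [ 0.5021 -0.2274  0.1756] yawz 11.99 xax [-1.e-04  1.e-04 -1.e+00] w 0.0231 F [-1.   0.  -2.5] q [-0.55  0.27  1.63  0.    1.24 -2.33]
-1 foot max [149.8 150.3 150.8 152.3]
116 17 z [-3.8 -3.4] y -20.6 -15.5
120 10 z [-3.9 -3.2] y -21.9 -17.6
124 9 z [-4.  -3.6] y -23.0 -17.8
128 9 z [-3.9 -3.6] y -23.2 -18.9
132 5 z [-3.9 -3.9] y -23.5 -20.0
136 5 z [-4.1 -4. ] y -23.8 -20.2
140 6 z [-4.  -3.8] y -22.3 -19.6
144 6 z [-4.3 -4.1] y -23.7 -19.9
148 4 z [-4.5 -4.3] y -23.8 -21.0
152 1 z [-3.8 -3.8] y -20.3 -20.3
1 foot max [150.7 150.9 151.  152.2]
116 7 z [-3.6 -3.3] y 12.7 17.0
120 12 z [-3.6 -3.3] y 12.9 18.1
124 6 z [-3.8 -3.5] y 13.9 18.3
128 14 z [-4.  -3.5] y 14.1 19.4
132 6 z [-4.  -3.8] y 16.2 19.6
136 22 z [-4.  -1.2] y 15.5 23.6
140 5 z [-4.1 -3.8] y 15.5 18.3
144 5 z [-4.4 -4. ] y 15.8 19.6
148 5 z [-4.3 -4.1] y 16.9 19.7
152 1 z [-3.9 -3.9] y 16.1 16.1
t 13.75 p [ 0.5022 -0.2274  0.1756] yawz 11.99 xax [-1.e-04  1.e-04 -1.e+00] w 0.0233 F [-0.6 -0.2 -2.2] q [-0.55  0.27  1.63  0.    1.24 -2.33]
```

View pics/w17b.png

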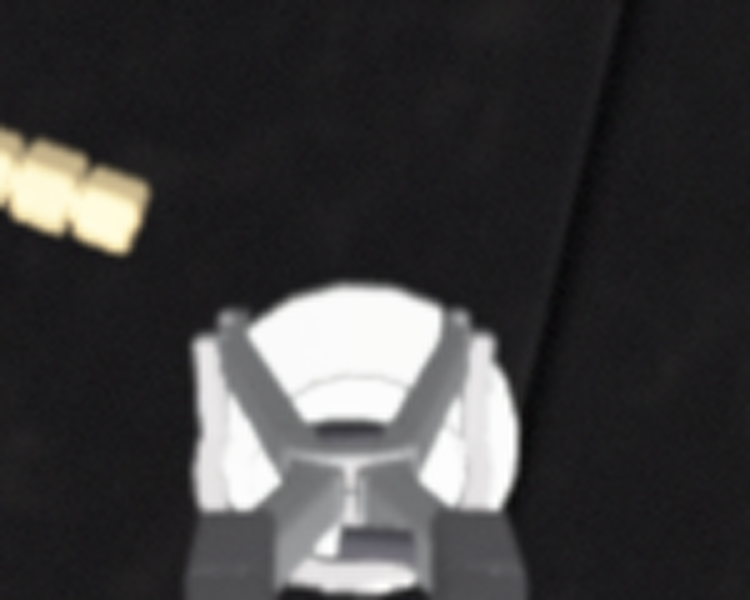

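View pics/w17s.png

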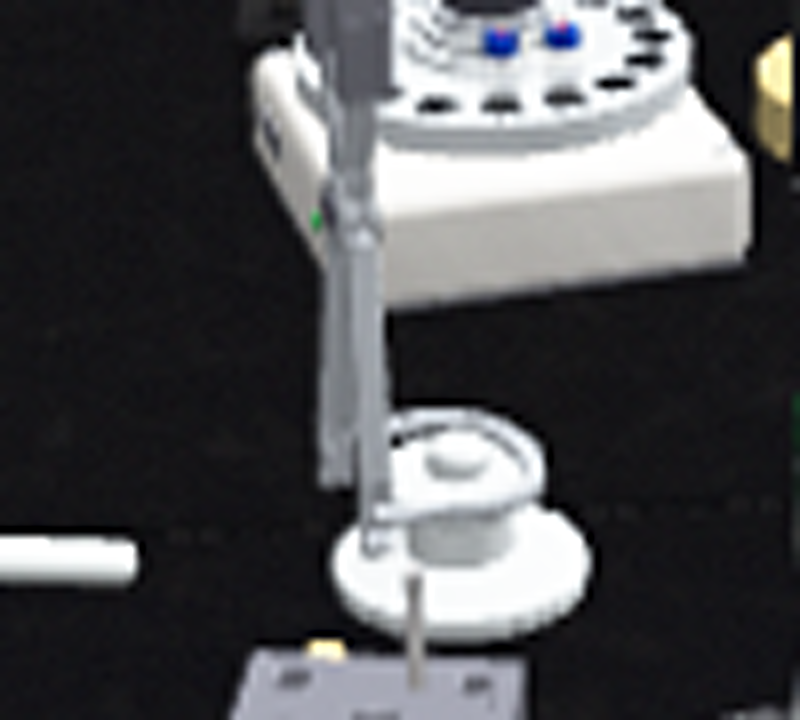

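move_arm --pt "0 0 0 0 0 0 0.018" --pt "0 0 0 0 0 0.002 0.018" --pt "0 0 0 0 0 0.005 0.018" --pt "0 0 0 0 0 0.01 0.018" --pt "0 0 0 0 0 0.016 0.018" --pt "0 0 0 0 0 0.022 0.018" --pt "0 0 0 0 0 0.03 0.018" --pt "0 0 0 0 0 0.03 0.018"

```text
time: 14.55
ee_pos: [0.503, -0.2279, 0.2073]
ee_rot: [0.704, -0.074, 0.702, 0.073]
contact_force: [-0.3, -0.5, -1.7]
width: 0.0219
```

```bash
python3 meas.py w18
```

```text
t 14.55 p [ 0.503  -0.2279  0.2073] yawz 11.99 xax [ 0.0026 -0.0016 -1.    ] w 0.0219 F [-0.3 -0.5 -1.7] q [-0.55  0.25  1.58  0.    1.31 -2.33]
-1 foot max [147.  147.1 147.8 148.5]
116 8 z [-3.3 -3. ] y -20.6 -16.3
120 11 z [-3.4 -3. ] y -21.8 -16.7
124 14 z [-3.6 -3.2] y -23.0 -17.6
128 4 z [-3.8 -3.4] y -23.1 -21.3
132 7 z [-3.6 -3.5] y -23.6 -19.8
136 6 z [-3.9 -3.7] y -23.9 -20.1
140 4 z [-3.9 -3.7] y -22.4 -20.6
144 4 z [-4.  -3.9] y -23.6 -20.9
148 1 z [-3.7 -3.7] y -23.7 -23.7
1 foot max [148.1 148.4 148.6 148.6]
116 11 z [-3.5 -3. ] y 12.8 17.0
120 10 z [-3.4 -3. ] y 12.9 18.2
124 7 z [-3.5 -3.2] y 13.9 18.3
128 14 z [-3.6 -3.1] y 14.2 19.4
132 4 z [-3.6 -3.4] y 15.2 19.5
136 21 z [-3.6 -1.1] y 16.2 23.6
140 7 z [-3.7 -3.5] y 15.5 20.1
144 5 z [-3.9 -3.7] y 15.7 18.6
148 4 z [-3.8 -3.7] y 16.8 19.6
t 14.65 p [ 0.5023 -0.2275  0.206 ] yawz 11.99 xax [ 5.e-04 -3.e-04 -1.e+00] w 0.022 F [-0.7  0.2 -2.2] q [-0.55  0.25  1.59  0.    1.3  -2.33]
```

View pics/w18b.png

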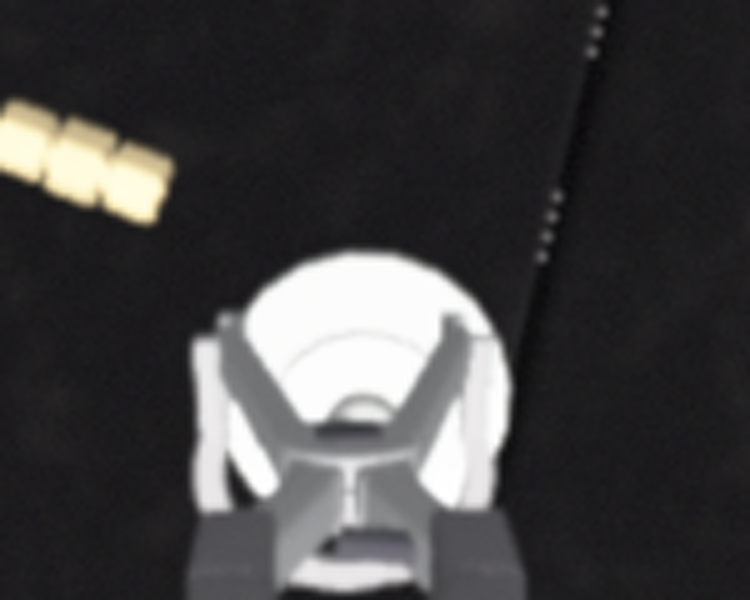

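View pics/w18s.png

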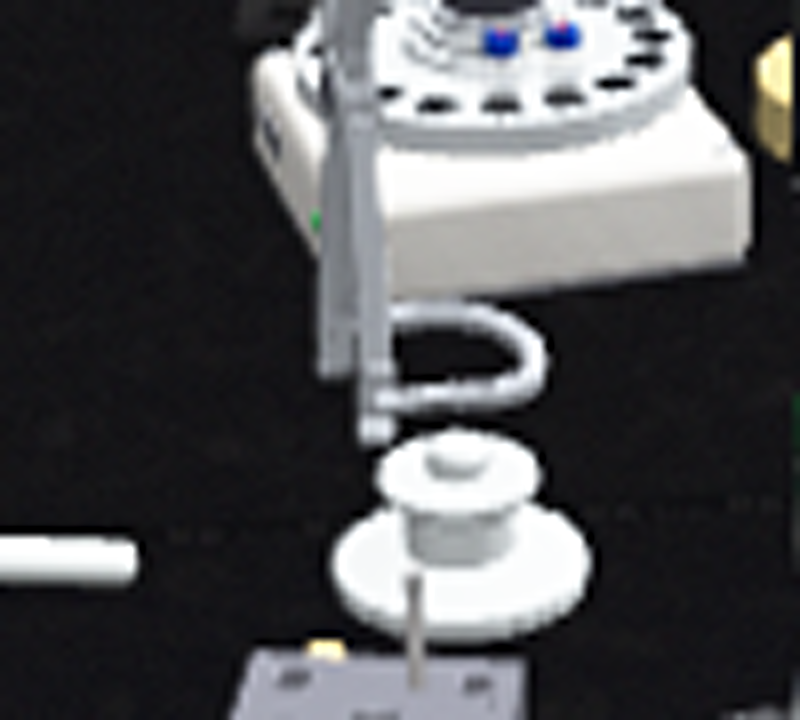

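move_arm --pt "0 0 0 0 0 0.015 0.018" --pt "0 0 0 0 0 0.035 0.018" --pt "0 0 0 0 0.01 0.055 0.018" --pt "0 0 0 0.005 0.03 0.059 0.018" --pt "0 0 0 0.01 0.06 0.059 0.018" --pt "0 0 0 0.014 0.09 0.059 0.018" --pt "0 0 0 0.018 0.12 0.059 0.018" --pt "0 0 0 0.022 0.15 0.059 0.018" --pt "0 0 0 0.024 0.175 0.059 0.018" --pt "0 0 0 0.026 0.195 0.059 0.018"

```text
time: 15.65
ee_pos: [0.5278, -0.0307, 0.2642]
ee_rot: [0.703, -0.074, 0.704, 0.074]
contact_force: [0.2, 0.0, -1.1]
width: 0.0221
```

move_arm --pt "0 0 0 0.002 0.012 0 0.018" --pt "0 0 0 0.003 0.0235 0 0.018" --pt "0 0 0 0.003 0.0235 0 0.018" --pt "0 0 0 0.003 0.0235 0 0.018" --pt "0 0 0 0.003 0.0235 0 0.018"

```text
time: 16.15
ee_pos: [0.5312, -0.0097, 0.2646]
ee_rot: [0.703, -0.074, 0.703, 0.073]
contact_force: [0.2, 0.3, -2.4]
width: 0.0218
```

```bash
python3 - <<'E'
from h import *
o=r.get_obs();st(o)
f,d=r.grab_frame('side'); np.savez('s20.npz',f=f,d=d,o=o); save('s20.png',f,(280,130,380,220),8)
f,d=r.grab_frame('wrist'); np.savez('w20.npz',f=f,d=d,o=o); save('w20.png',f,(220,110,420,290),4)
f,d=r.grab_frame('top'); np.savez('t20.npz',f=f,d=d,o=o); save('t20.png',f,(170,130,330,280),5)
o=r.get_obs();st(o)
E
```

```text
t 16.15 p [ 0.5312 -0.0097  0.2646] yawz 11.94 xax [-2.e-04 -5.e-04 -1.e+00] w 0.0218 F [ 0.2  0.3 -2.4] q [-0.15  0.19  1.52 -0.    1.43 -1.93]
t 16.3 p [ 0.5312 -0.0096  0.2646] yawz 11.93 xax [-1.e-04 -2.e-04 -1.e+00] w 0.0217 F [ 0.5  0.7 -1.8] q [-0.15  0.19  1.52 -0.    1.43 -1.93]
```

View pics/s20.png

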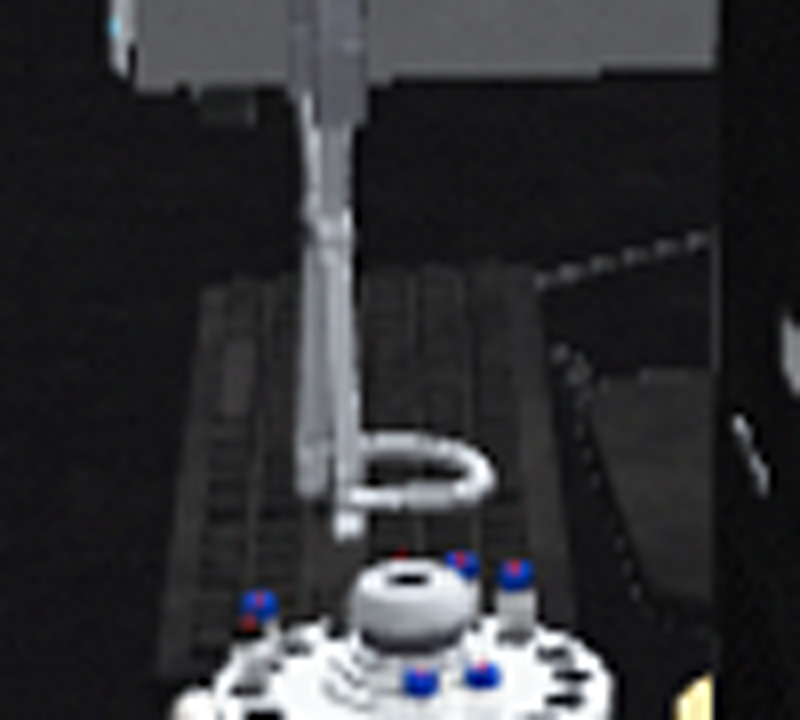

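View pics/w20.png

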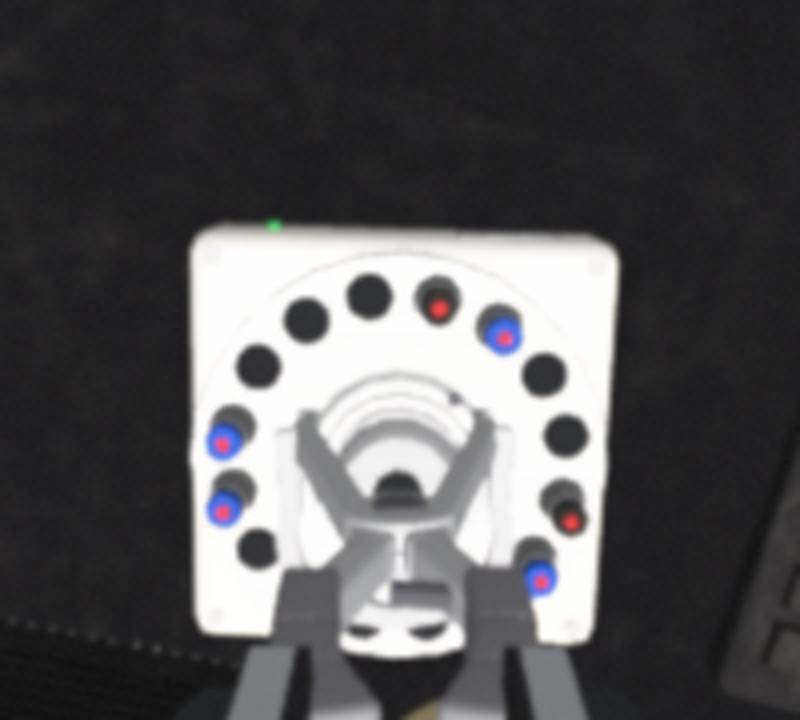

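View pics/t20.png

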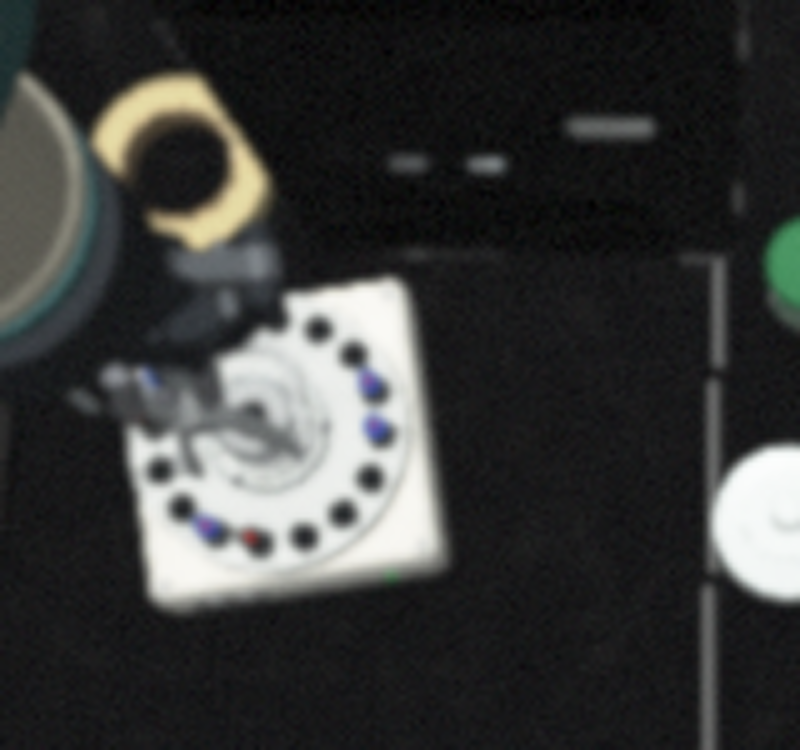

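```bash
cat > fit.py <<'E'
from h import *
from scipy.optimize import least_squares
def circ(q,r0=None):
    c0=q.mean(0)
    if r0: s=least_squares(lambda p:np.hypot(*(q-p).T)-r0,c0,loss='soft_l1',f_scale=.5); return s.x,r0,np.abs(s.fun).mean()
    s=least_squares(lambda p:np.hypot(*(q-p[:2]).T)-p[2],[*c0,18],loss='soft_l1',f_scale=.5); return s.x[:2],s.x[2],np.abs(s.fun).mean()
def sel(P,x,y,z): return P[(P[...,0]>x[0])&(P[...,0]<x[1])&(P[...,1]>y[0])&(P[...,1]<y[1])&(P[...,2]>z[0])&(P[...,2]<z[1])]*1000
E
python3 - <<'E'
from fit import *
z=np.load('s20.npz',allow_pickle=True);o=z['o'].item();C=cam('side');P=cloud(C,z['d'])
X=(.51,.60);Y=(-.05,.04)
for a in np.arange(.06,.092,.003):
    q=sel(P,X,Y,(a,a+.003)); print('spin',a.round(3),len(q),circ(q[:,:2],18) if len(q)>5 else '')
g=sel(P,(.538,.60),Y,(.105,.135)); print('ring pts',len(g),'z pct',np.percentile(g[:,2],[2,25,50,75,98]))
A=np.c_[g[:,:2]-g[:,:2].mean(0),np.ones(len(g))]; print('plane',np.linalg.lstsq(A,g[:,2],rcond=None)[0])
print('bbox',g.min(0),g.max(0))
i=np.argsort(g[:,0]); print(g[i[::max(1,len(g)//30)]].round(1))
t=sel(P,(.51,.545),Y,(.10,.17))
for a in range(100,170,8):
    k=t[(t[:,2]>a)&(t[:,2]<a+8)]
    if len(k): print(a,len(k),k.min(0).round(1),k.max(0).round(1))
# top cam start
z=np.load('top0.npz');P=cloud(cam('top'),z['d'])
q=sel(P,X,Y,(.086,.094));print('top spin',len(q),q.mean(0),circ(q[:,:2]))
# wrist
z=np.load('w20.npz',allow_pickle=True);P=cloud(cam('wrist',z['o'].item()),z['d'])
q=sel(P,(.45,.65),(-.1,.1),(.0535,.0585)); 
h=cv2.convexHull(q[:,:2].astype(np.float32))[:,0]; print('plate',circ(h,58),circ(h))
q=sel(P,X,Y,(.086,.0915));print('wr spin',len(q),q.min(0),q.max(0))
q=sel(P,X,Y,(.062,.068));h=cv2.convexHull(q[:,:2].astype(np.float32))[:,0];print('collar',len(q),q.min(0),q.max(0))
E
```

```text
spin 0.06 34 (array([550.03378863,  -9.8756117 ]), 18, np.float64(10.074333428583621))
spin 0.063 24 (array([552.24452283,  -6.798195  ]), 18, np.float64(8.767914092796898))
spin 0.066 30 (array([550.64589962,  -8.12620835]), 18, np.float64(10.810432285568972))
spin 0.069 44 (array([552.47914102,  -4.13088178]), 18, np.float64(9.429579687353954))
spin 0.072 23 (array([553.57273001,  -4.88499298]), 18, np.float64(8.017884549202527))
spin 0.075 28 (array([560.12637405,   2.29695659]), 18, np.float64(11.416827725181145))
spin 0.078 25 (array([555.94869331,  -2.91439097]), 18, np.float64(15.188803985711104))
spin 0.081 23 (array([552.24545836,  -7.41936888]), 18, np.float64(1.5787578450601085))
spin 0.084 23 (array([552.26806143,  -6.58152618]), 18, np.float64(1.4193387787823672))
spin 0.087 48 (array([543.17543791,  -9.16867191]), 18, np.float64(5.603850937426558))
spin 0.09 10 (array([557.22916673,   2.67198602]), 18, np.float64(3.3352211592929173))
ring pts 83 z pct [118.87015602 121.52399237 122.60931331 123.71099369 127.04338219]
plane [-5.43443707e-02 -4.80332670e-02  1.22571068e+0
[... 1800 characters left out ...]
22.4 -34.7 140.8] [536.5   3.8 148. ]
148 25 [522.8 -31.8 148. ] [536.9   7.  155.4]
156 25 [525.1 -35.2 156. ] [537.2   0.8 163.8]
164 16 [525.1 -28.3 164.1] [537.4  -2.  169.9]
top spin 146 [553.65103407  -7.52377561  87.81041684] (array([554.07837121,  -7.06246779]), np.float64(11.063663494575085), np.float64(3.2397159341942743))
plate (array([554.29700335,  -7.06080053]), 58, np.float64(6.491703003610859)) (array([554.34949343,  -7.08167074]), np.float64(58.04508732768836), np.float64(6.495637942546515))
wr spin 352 [536.96912849 -22.71150992  86.00783392] [555.52731398   4.50870682  90.97075826]
collar 192 [532.95195832 -49.95078837  62.03372976] [572.76895782  39.81856518  67.94597224]
```

```bash
python3 - <<'E'
from fit import *
for n in ['w17','w18','w20']:
    z=np.load(n+'.npz',allow_pickle=True);o=z['o'].item();P=cloud(cam('wrist',o),z['d']);R=q2R(o['ee_rot']);L=(P-o['ee_pos'])@R*1000
    m=(L[...,0]>132)&(L[...,0]<150)&(abs(L[...,1])<32)&(L[...,2]>-8)&(L[...,2]<60)
    v,u=np.nonzero(m); q=L[m]
    print(n,len(q))
    for a in range(-8,52,4):
        k=q[(q[:,2]>a)&(q[:,2]<a+4)]
        if len(k): print(a,len(k),'L',[ (s[:,1].min().round(1),s[:,1].max().round(1),np.median(s[:,0]).round(1)) for s in (k[k[:,1]<0],k[k[:,1]>=0]) if len(s)])
E
```

```text
w17 849
-8 14 L [(np.float64(-23.8), np.float64(-19.9), np.float64(145.9)), (np.float64(16.5), np.float64(19.6), np.float64(142.2))]
-4 62 L [(np.float64(-28.3), np.float64(-19.6), np.float64(138.3)), (np.float64(15.5), np.float64(24.5), np.float64(139.4))]
0 40 L [(np.float64(-28.4), np.float64(-24.7), np.float64(137.6)), (np.float64(20.9), np.float64(24.7), np.float64(139.3))]
4 61 L [(np.float64(-28.5), np.float64(-0.7), np.float64(138.6)), (np.float64(0.2), np.float64(23.9), np.float64(139.6))]
8 142 L [(np.float64(-27.8), np.float64(-0.7), np.float64(144.9)), (np.float64(0.2), np.float64(23.8), np.float64(144.5))]
12 100 L [(np.float64(-28.0), np.float64(-0.7), np.float64(143.4)), (np.float64(0.2), np.float64(24.0), np.float64(141.0))]
16 60 L [(np.float64(-28.1), np.float64(-23.4), np.float64(138.8)), (np.float64(16.0), np.float64(25.0), np.float64(140.5))]
20 77 L [(np.float64(-29.0), np.float64(-16.6), np.float64(139.6)), (np.float64(14.2), np.float64(25.1), np.float64(143.8))]
24 103 L [(np.float64(-29.0), np.float64(-14.8), np.float64(140.1)), (np.float64(12.4), np.float64(
[... 2767 characters left out ...]
.4), np.float64(139.3)), (np.float64(19.4), np.float64(24.1), np.float64(140.3))]
20 48 L [(np.float64(-29.1), np.float64(-24.4), np.float64(139.6)), (np.float64(20.3), np.float64(25.1), np.float64(140.6))]
24 49 L [(np.float64(-29.2), np.float64(-24.0), np.float64(139.9)), (np.float64(19.8), np.float64(25.1), np.float64(140.9))]
28 42 L [(np.float64(-28.4), np.float64(-22.9), np.float64(140.2)), (np.float64(18.9), np.float64(24.4), np.float64(141.4))]
40 60 L [(np.float64(-10.1), np.float64(-0.7), np.float64(141.6)), (np.float64(0.2), np.float64(9.6), np.float64(141.5))]
44 40 L [(np.float64(-12.0), np.float64(-0.7), np.float64(141.9)), (np.float64(0.2), np.float64(8.7), np.float64(142.3))]
```

```bash
python3 - <<'E'
from fit import *
z=np.load('w20.npz',allow_pickle=True);o=z['o'].item();P=cloud(cam('wrist',o),z['d']);R=q2R(o['ee_rot']);L=(P-o['ee_pos'])@R*1000
for u in range(310,330,3):
    k=[(v,*L[v,u].round(1)) for v in range(240,300) if 136<L[v,u,0]<148 and L[v,u,2]>30]
    print(u,[(a[0],a[1],a[3]) for a in k])
print([(v,L[v,320].round(1)) for v in range(262,276)])
m=(L[...,0]>136)&(L[...,0]<146)&(abs(L[...,1]+2)<30)&(L[...,2]>0)&(L[...,2]<60)&((abs(L[...,1]+2)>20)|(L[...,2]>39))
q=L[m]; A=np.c_[q[:,1:],np.ones(len(q))]; c=np.linalg.lstsq(A,q[:,0],rcond=None)[0]; res=q[:,0]-A@c; k=abs(res)<1; c=np.linalg.lstsq(A[k],q[k,0],rcond=None)[0]; print('plane depth= a*y+b*z+c',c, res[k].std(),k.mean())
E
```

```text
310 [(263, np.float64(140.7), np.float64(42.3)), (264, np.float64(141.8), np.float64(43.8)), (265, np.float64(142.5), np.float64(45.0))]
313 [(260, np.float64(144.9), np.float64(40.9)), (261, np.float64(142.6), np.float64(41.1)), (262, np.float64(140.5), np.float64(41.3)), (263, np.float64(142.5), np.float64(43.0)), (264, np.float64(141.8), np.float64(43.7)), (265, np.float64(141.6), np.float64(44.7)), (266, np.float64(142.0), np.float64(45.8))]
316 [(261, np.float64(143.4), np.float64(41.4)), (262, np.float64(142.0), np.float64(41.8)), (263, np.float64(141.4), np.float64(42.6)), (264, np.float64(141.0), np.float64(43.5)), (265, np.float64(141.9), np.float64(44.8)), (266, np.float64(141.9), np.float64(45.8))]
319 [(262, np.float64(142.2), np.float64(41.9)), (263, np.float64(141.0), np.float64(42.4)), (264, np.float64(141.2), np.float64(43.5)), (265, np.float64(142.7), np.float64(45.1)), (266, np.float64(141.5), np.float64(45.7))]
322 [(262, np.float64(141.4), np.float64(41.6)), (263, np.float64(143.0), np.float64(43.2)), (264, np.float64(140.5), np.float64(43.3)), (265, np.float64(14
[... 270 characters left out ...]
4(141.2), np.float64(43.5)), (265, np.float64(142.8), np.float64(45.1))]
[(262, array([141.9,  -0.7,  41.8])), (263, array([142. ,  -0.7,  42.9])), (264, array([141.8,  -0.7,  43.7])), (265, array([141.9,  -0.7,  44.8])), (266, array([141.6,  -0.7,  45.7])), (267, array([207.4,  -1. ,  72. ])), (268, array([208.4,  -1. ,  73.6])), (269, array([208.1,  -1. ,  74.7])), (270, array([207.3,  -1. ,  75.7])), (271, array([207.4,  -1. ,  76.9])), (272, array([207.1,  -1. ,  78. ])), (273, array([208.5,  -1. ,  79.8])), (274, array([262.9,  -1.2, 103.3])), (275, array([263.5,  -1.2, 105. ]))]
plane depth= a*y+b*z+c [1.98434712e-02 7.87384434e-02 1.38452755e+02] 0.48437182159170505 0.8221258134490239
```

```bash
python3 - <<'E'
from fit import *
z=np.load('w20.npz',allow_pickle=True);o=z['o'].item();C=cam('wrist',o);P=cloud(C,z['d']);g=cv2.cvtColor(z['f'],cv2.COLOR_BGR2GRAY)
pts=[]
for c in [(258,368),(306,320),(370,296),(543,373),(566,437)]:
    u,v=c[0]/4+220,c[1]/4+110; u0,v0=int(u),int(v)
    s=g[v0-7:v0+8,u0-7:u0+8].astype(float); w=np.clip(140-s,0,None); yy,xx=np.mgrid[-7:8,-7:8]; w[np.hypot(xx,yy)>7.5]=0
    p=[u0+(w*xx).sum()/w.sum(),v0+(w*yy).sum()/w.sum()]; pts.append(onplane(C,[p],.056)[0][:2]*1000)
pts=np.array(pts);print(pts.round(1));print(circ(pts,47),circ(pts))
# plate edge by depth transition
q=sel(P,(.45,.65),(-.1,.1),(.052,.060)); h=cv2.convexHull(q[:,:2].astype(np.float32))[:,0]; c=np.array([554,-7]); k=abs(np.hypot(*(h-c).T)-58)<3; print(circ(h[k]),k.sum())
# front edge spindle: z>.075 & collar etc
for zz in ((.083,.092),(.0645,.0675)):
  q=sel(P,(.51,.6),(-.05,.04),zz); d=np.hypot(*(q[:,:2]-c).T); a=np.arctan2(*(q[:,:2]-c).T[::-1]); 
  print(zz,[ (int(np.degrees(t)),d[(a>t)&(a<t+.35)].max().round(1)) for t in np.arange(-np.pi,np.pi,.35) if ((a>t)&(a<t+.35)).sum()>3])
# top cam holes/plate initial
z=np.load('top0.npz');C=cam('top');P=cloud(C,z['d'])
q=sel(P,(.47,.63),(-.09,.08),(.0525,.0595)); h=cv2.convexHull(q[:,:2].astype(np.float32))[:,0];print('top plate',circ(h))
b=np.array([142.05,-2.05,20.8]); R=q2R(o['ee_rot']); rv=np.radians([1.9,-3.7,0]); R2=Ro.from_rotvec(rv).as_matrix()@R
print('bore now',o['ee_pos']*1000+R@b,'bore offset after tilt',R2@b)
E
```

```text
[[535.2 -50.1]
 [520.  -39.6]
 [510.1 -24.2]
 [521.2  27. ]
 [536.6  36.9]]
(array([553.77752681,  -6.87067293]), 47, np.float64(0.03271272206643942)) (array([553.94681096,  -6.87882698]), np.float64(47.11660238100257), np.float64(0.006640679398846316))
(array([553.60733226,  -6.70266853]), np.float64(57.494185373685376), np.float64(0.13036333200135405)) 37
(0.083, 0.092) [(-180, np.float64(18.1)), (-159, np.float64(18.0)), (-139, np.float64(17.9)), (-119, np.float64(17.5)), (-99, np.float64(11.8)), (100, np.float64(10.6)), (120, np.float64(17.5)), (140, np.float64(18.0)), (160, np.float64(17.9))]
(0.0645, 0.0675) [(-180, np.float64(20.9)), (-159, np.float64(20.7)), (-139, np.float64(20.7)), (-119, np.float64(20.3)), (-99, np.float64(43.3)), (-79, np.float64(43.5)), (60, np.float64(46.1)), (80, np.float64(47.1)), (120, np.float64(21.2)), (140, np.float64(20.9)), (160, np.float64(20.8))]
top plate (array([552.90461266,  -6.48877327]), np.float64(57.45908660356398), np.float64(0.3682182264910379))
bore now [551.93683736  -7.5068253  122.51362505] bore offset after tilt [  29.86993196    6.9041147  -140.26819085]
```

move_arm --pt "0.6 -1.2 0 -0.002 -0.0014 0 0.018" --pt "1.2 -2.4 0 -0.005 -0.003 0 0.018" --pt "1.9 -3.7 0 -0.0073 -0.0042 -0.005 0.018" --pt "1.9 -3.7 0 -0.0073 -0.0042 -0.012 0.018" --pt "1.9 -3.7 0 -0.0073 -0.0042 -0.0193 0.018" --pt "1.9 -3.7 0 -0.0073 -0.0042 -0.0193 0.018" --pt "1.9 -3.7 0 -0.0073 -0.0042 -0.0193 0.018" --pt "1.9 -3.7 0 -0.0073 -0.0042 -0.0193 0.018"

```text
time: 17.1
ee_pos: [0.5243, -0.013, 0.2454]
ee_rot: [0.727, -0.065, 0.679, 0.083]
contact_force: [0.1, 0.4, -0.6]
width: 0.0221
```

```bash
cat > fin.py <<'E'
from fit import *
import sys
def fin(tag):
    o=r.get_obs();st(o)
    f,d=r.grab_frame('wrist'); np.savez(tag+'.npz',f=f,d=d,o=o); save(tag+'.png',f,(220,110,420,290),4)
    f2,d2=r.grab_frame('side'); save(tag+'s.png',f2,(290,150,380,220),8)
    C=cam('wrist',o);P=cloud(C,d);R=q2R(o['ee_rot']);p=o['ee_pos'];L=(P-p)@R*1000
    m=(L[...,0]>136)&(L[...,0]<146)&(abs(L[...,1]+2)<30)&(L[...,2]>0)&(L[...,2]<60)&((abs(L[...,1]+2)>20)|(L[...,2]>39))
    q=L[m]; 
    A=np.c_[q[:,1:],np.ones(len(q))]; c=np.array([.02,.0787,138.45])
    for _ in range(3):
        k=abs(q[:,0]-A@c)<1.5; c=np.linalg.lstsq(A[k],q[k,0],rcond=None)[0]
    q=q[k]
    n=R@np.array([-1,c[0],c[1]]); n/=np.linalg.norm(n); print('plane',c.round(4),len(q),'tilt deg',np.degrees(np.arccos(abs(n[2]))).round(2))
    mid=q[(q[:,2]>15)&(q[:,2]<30)]; 
    yo=(mid[:,1].min(),mid[:,1].max()); bow=q[(q[:,2]>35)&(abs(q[:,1]+2)<5)][:,2]; print('y',yo,'bow',bow.min(),bow.max())
    yc=sum(yo)/2; zb=(bow.max()-25.6+bow.min()-20.3)/2
    b=np.array([c[0]*yc+c[1]*zb+c[2]+2,yc,zb]); B=p*1000+R@b; print('b',b.round(2),'bore world',B.round(2))
    q=sel(P,(.51,.6),(-.05,.04),(.0835,.0925)); cc=np.array([553.8,-6.9])
    D=np.hypot(*(q[:,:2]-cc).T); q=q[D<22]; print('spindle top pts',len(q),q[:,:2].min(0).round(1),q[:,:2].max(0).round(1),'zmax',np.percentile(q[:,2],95))
    q=sel(P,(.45,.65),(-.1,.1),(.053,.0595)); h=cv2.convexHull(q[:,:2].astype(np.float32))[:,0]; k=abs(np.hypot(*(h-cc).T)-58)<3; print('plate',circ(h[k]),k.sum(),'z',np.median(q[:,2]))
    st()
if __name__=='__main__': fin(sys.argv[1])
E
python3 fin.py f1
```

```text
t 17.1 p [ 0.5243 -0.013   0.2454] yawz 11.97 xax [ 0.0647  0.0332 -0.9974] w 0.0221 F [ 0.1  0.4 -0.6] q [-0.19  0.15  1.62  0.05  1.31 -1.98]
plane [2.080000e-02 7.760000e-02 1.386889e+02] 416 tilt deg 0.43
y (np.float64(-29.17730248125268), np.float64(25.15125539201931)) bow 40.09766429016753 46.019344878909514
b [142.21  -2.01  20.11] bore world [553.53  -6.12 104.94]
spindle top pts 402 [535.9 -23. ] [567.4   5.9] zmax 90.13755045266491
plate (array([553.67627702,  -6.91664833]), np.float64(57.62511881411172), np.float64(0.13516385999761837)) 41 z 56.715998687355736
t 17.2 p [ 0.5243 -0.013   0.2455] yawz 11.97 xax [ 0.0649  0.0331 -0.9973] w 0.0222 F [-0.3 -0.1 -1.1] q [-0.19  0.15  1.62  0.05  1.31 -1.98]
```

View pics/f1.png

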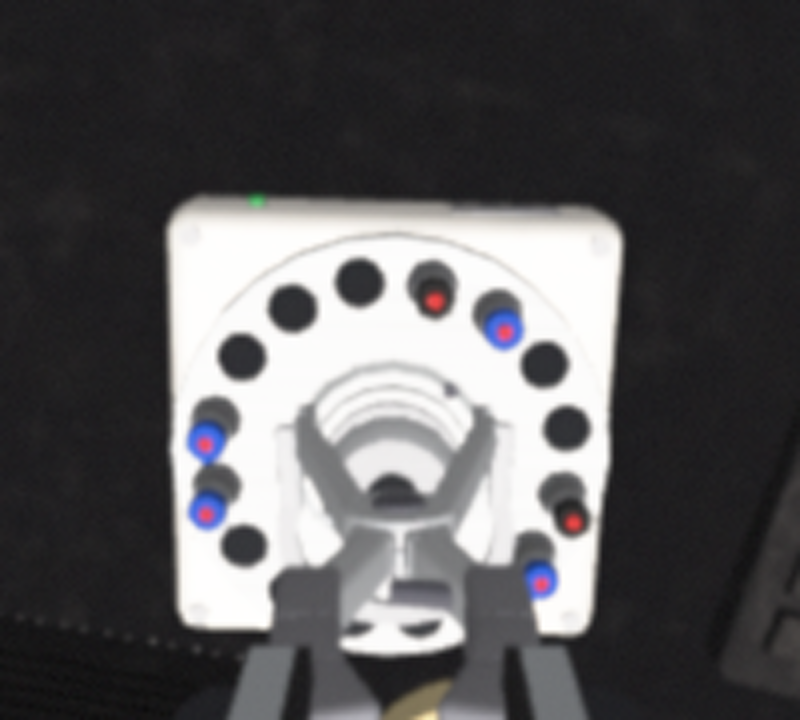

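View pics/f1s.png

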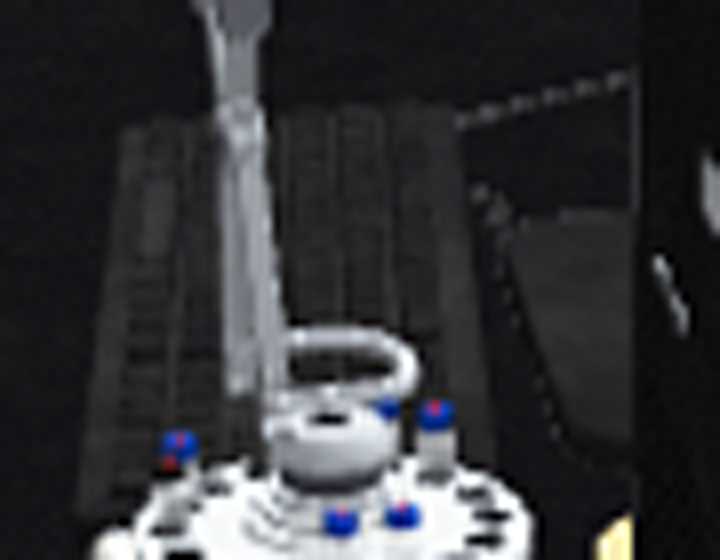

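move_arm --pt "0 0 0 0.0002 -0.0008 -0.003 0.018" --pt "0 0 0 0.0002 -0.0008 -0.006 0.018" --pt "0 0 0 0.0002 -0.0008 -0.009 0.018" --pt "0 0 0 0.0002 -0.0008 -0.012 0.018" --pt "0 0 0 0.0002 -0.0008 -0.015 0.018" --pt "0 0 0 0.0002 -0.0008 -0.015 0.018" --pt "0 0 0 0.0002 -0.0008 -0.015 0.018"

```text
time: 17.9
ee_pos: [0.5241, -0.0139, 0.2302]
ee_rot: [0.727, -0.064, 0.679, 0.083]
contact_force: [0.3, -0.4, -1.3]
width: 0.0221
```

```bash
python3 fin.py f2
```

```text
t 17.9 p [ 0.5241 -0.0139  0.2302] yawz 11.95 xax [ 0.0643  0.0333 -0.9974] w 0.0221 F [ 0.3 -0.4 -1.3] q [-0.19  0.16  1.65  0.05  1.28 -1.98]
plane [2.320000e-02 7.330000e-02 1.387008e+02] 430 tilt deg 0.29
y (np.float64(-29.239093740153084), np.float64(25.134413300078556)) bow 40.664932921781634 46.33946739673709
b [142.16  -2.05  20.55] bore world [553.7   -6.88  89.83]
spindle top pts 340 [536.  -28.8] [575.6  13.6] zmax 91.27422626954782
plate (array([553.53916902,  -6.77094811]), np.float64(57.590919616660784), np.float64(0.12371728400519974)) 33 z 56.75578755256335
t 18.0 p [ 0.5242 -0.0139  0.2305] yawz 11.95 xax [ 0.0648  0.0332 -0.9973] w 0.0219 F [-0.6 -0.  -1.6] q [-0.19  0.16  1.65  0.05  1.28 -1.98]
```

View pics/f2.png

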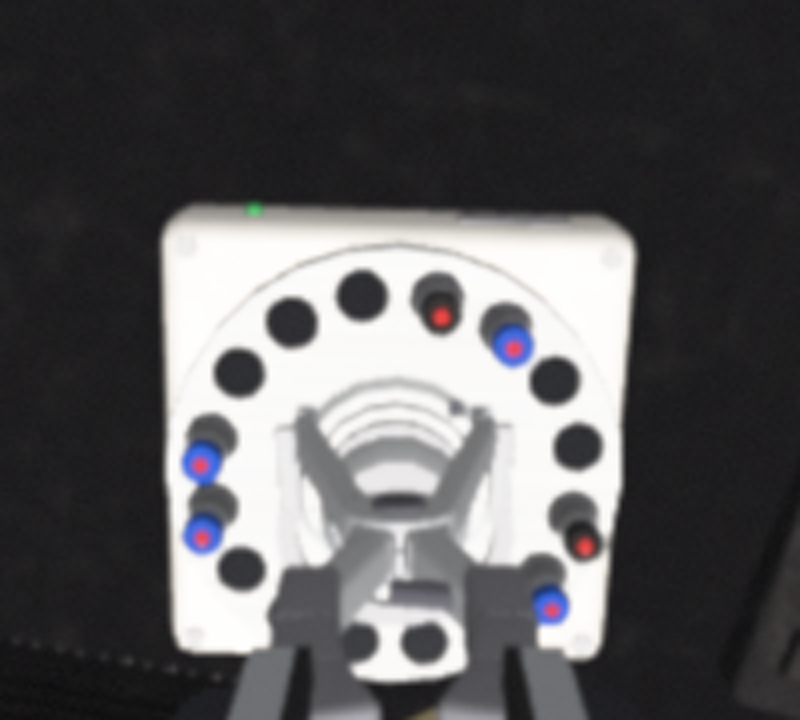

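View pics/f2s.png

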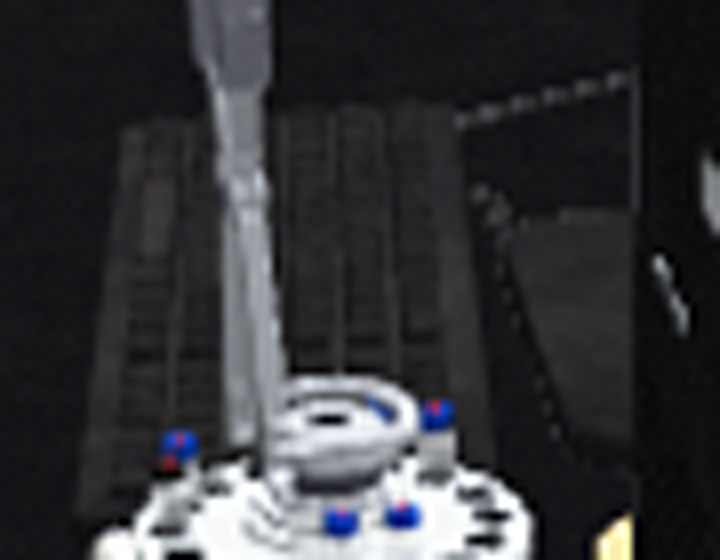

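move_arm --pt "0 0 0 0 0 -0.0025 0.018" --pt "0 0 0 0 0 -0.005 0.018" --pt "0 0 0 0 0 -0.0075 0.018" --pt "0 0 0 0 0 -0.01 0.018" --pt "0 0 0 0 0 -0.0125 0.018" --pt "0 0 0 0 0 -0.0146 0.018" --pt "0 0 0 0 0 -0.0146 0.018" --pt "0 0 0 0 0 -0.0146 0.018" --pt "0 0 0 0 0 -0.0146 0.018"

```text
time: 18.9
ee_pos: [0.5242, -0.0139, 0.2159]
ee_rot: [0.727, -0.065, 0.679, 0.083]
contact_force: [-0.2, 0.0, -1.1]
width: 0.0222
```

```bash
python3 fin.py f3
```

```text
t 18.9 p [ 0.5242 -0.0139  0.2159] yawz 11.95 xax [ 0.0648  0.0331 -0.9973] w 0.0222 F [-0.2  0.  -1.1] q [-0.19  0.17  1.67  0.05  1.24 -1.99]
plane [2.070000e-02 7.670000e-02 1.386825e+02] 418 tilt deg 0.37
y (np.float64(-29.206561124261718), np.float64(25.199607077196337)) bow 41.34748103173499 46.13670670994016
b [142.24  -2.    20.79] bore world [554.13  -6.86  75.45]
spindle top pts 251 [535.9 -24.6] [571.6  10.7] zmax 89.80243253120753
plate (array([553.53661974,  -6.90483384]), np.float64(57.533819537630045), np.float64(0.11357776126331592)) 47 z 56.78581582308934
t 19.0 p [ 0.5242 -0.0139  0.2159] yawz 11.95 xax [ 0.0648  0.0332 -0.9973] w 0.0219 F [ 0.1  0.5 -1.9] q [-0.19  0.17  1.67  0.05  1.24 -1.99]
```

View pics/f3.png

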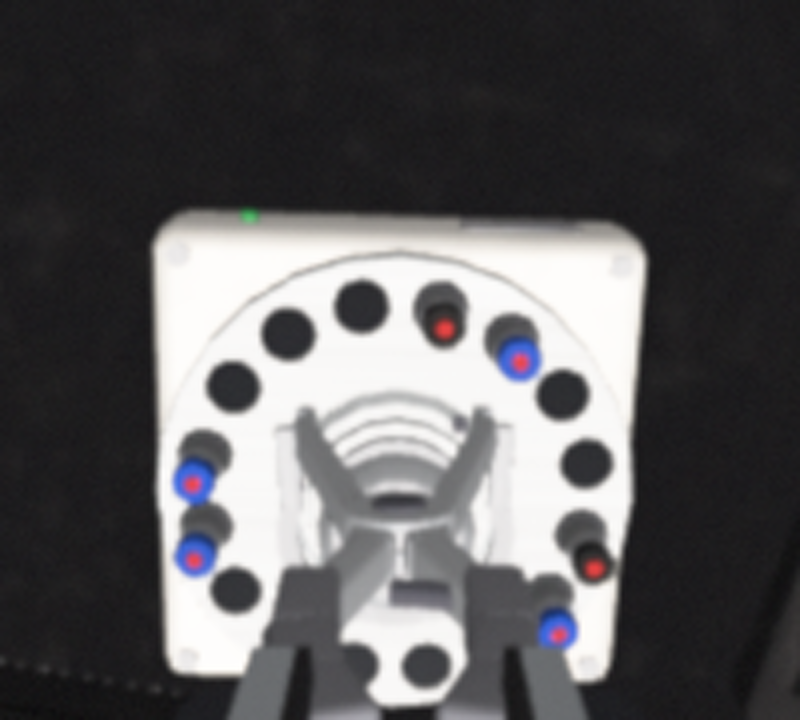

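View pics/f3s.png

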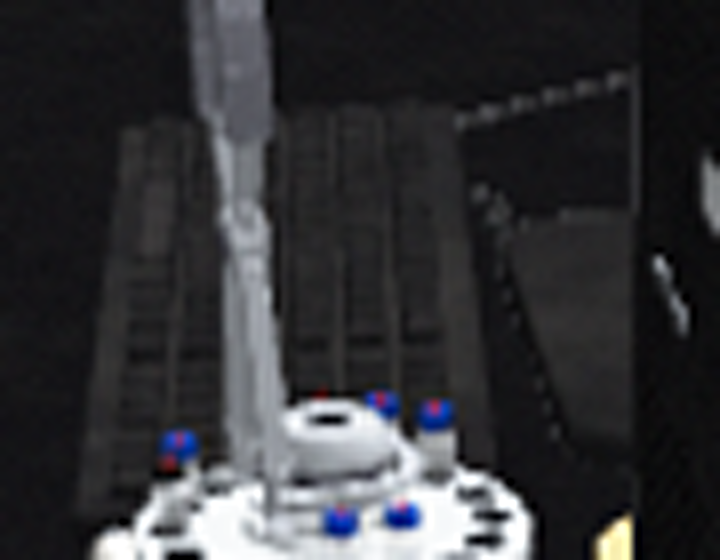

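```bash
python3 - <<'E'
from h import *
st(); print(np.abs(r.get_obs()['joint_velocities']).max()); print(r.sign_off()); st()
E
```

```text
t 19.0 p [ 0.5242 -0.0139  0.2159] yawz 11.95 xax [ 0.0648  0.0332 -0.9973] w 0.0219 F [ 0.1  0.5 -1.9] q [-0.19  0.17  1.67  0.05  1.24 -1.99]
0.0013438558792376913
the job is handed in; nothing more can be done
None
the job is handed in; nothing more can be done
```

I took the larger pliers out of the tool block, put the closed tips into the ring gap, squeezed them to the stop and lifted the ring off the spool. I brought it over the turret spindle and handed the job in at about 19 s, with the ring held spread round the groove. No verdict was reported.

**Last checks (wrist camera and arm readings):**
- **Position:** the bore point was about 0.6 mm from the spindle axis. Its height was about 0.7 mm above mid-groove, judged against the vial plate.
- **Tilt:** about 0.4°, after I tilted the tool to correct the roughly 4.5° by which the ring sagged on the tips.
- **Spread:** the tips measured about 43.5 mm over the outside just before the lift, which is the full squeeze. The fingers were on the stop, at a 22 mm reading with 18 mm commanded.
- **Forces:** the wrist showed only the carried weight, so I saw no sign of contact with the drive. The arm was still.

**What disagreed or went unexpectedly:**
- **Pliers slip:** they slid about 4 mm in the grip during a trial squeeze in the air, and the tips sat about 2 mm off-centre sideways. I measured both and corrected for them.
- **Side camera:** it read about 2 mm different from the wrist camera in x, so I used the wrist values.
- **Finger opening:** the reading at the stop was 22 mm instead of the stated 36 mm.
- **Smaller pliers:** the look-alike near the block, which appeared to be standing at first, was lying on the bench by about 3 s. I don't know whether I touched it. It stayed on the bench and is not one of the listed things.
- **Not checked:** I took no final measurement of the listed bystanders.

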